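# Load a notched cutter blank into an inclined indexing changer and index it

### The arm

A 6-joint arm with a two-finger parallel gripper is mounted at the origin on the work surface. World frame = base frame: x ahead of the robot, y to its left, z up, the work surface at z = 0. Lengths are in m, angles in rad, forces in N, time in s.
With the tool pointing down it reaches from about 0.375 to 0.9 m from the base axis. Payload 3.1 kg.
Tool frame: the origin (TCP) lies midway between the tips of the shut fingers; the grasp point (between the pads) lies 19 mm behind it (manip.hold_point_z is the distance from the TCP to the grasp point, in m); x points along the fingers, y is the direction in which the jaws open and shut, and the axes are right-handed (so a half turn about x gives the same grasp; the last joint's range is limited). The gripper opens to 85 mm and grips with 20 to 120 N. Pads are 22 mm wide; open, the fingers measure 114 mm over their backs; the gripper's body (76 mm by 85 mm) begins 54 mm behind the grasp point. The pads swing forward as they close: fully open they stand 13 mm farther back than shut.
Start: joints at [-1.351, 0.527, 1.433, -0, 1.181, -0.178], TCP at [0.242, -0.576, 0.231] pointing down, gripper open.
Joint ranges: [-3.08, 3.08], [-0.75, 2.2], [0.22, 2.44], [-1.43, 4.57], [0, 2.65], [-2.85, 2.85]. Speed limits (rad/s): [2.79, 2.79, 3.14, 3.14, 3.14, 3.14].

### API

Orientations are given as a unit quaternion [x, y, z, w].
In Python, from station import manip, snapshot gives the robot as it stands.
- The arm moves only by the shell command python3 -m crank 'ROWS' [FORCE]. ROWS is JSON, a list of rows, each a list of 5 numbers: the finger opening in m, from 0 to 0.0854, then the shift along the tool's x, y, z in m, then the turn about the tool's x in rad. In form: [[grip, tx, ty, tz, yaw], ...]. A call has 1 to 5 rows; each row shifts and turns the commanded pose from where the row before left it, along the tool's axes as they then stand; what a row does not reach is not made up. A row lasts 1/10 s, in which the tool goes at most 50 mm and 8.59 degrees, less where a joint would pass 70% of its speed; a pose out of reach is approached as far as the arm can. A call is refused whole if a number of a shift passes 0.05 or a number of a turn 0.15, either way. A call with a gripper value outside its range is refused whole. The fingers move at their own pace and stop on an object; FORCE is the grip in N (left out, the last holds). Time passes only in rows, so rows that do not move let the fingers close. It gives the time, the measured TCP pose, the force and the opening at its end, in the units of the state.
- manip.sense(): the state, without advancing time (a new reading comes with each control period).
- snapshot(name): name is "side" or "top" or "wrist"; returns a dict with "image" (420x560x3 uint8, blue, green, red), "range_z" (420x560 float32, m along the optical axis (not along the pixel's ray), 0 where there is no reading), "vertical_fov" (degrees; the focal length in pixels is half the picture's height over the tangent of half this angle, whatever the lens; pixels are square), "cx", "cy" (the principal point, pixels), "extrinsics" (4x4, takes a point from world to camera coordinates); the wrist camera has in their place "T_tool_cam" (4x4, takes a point from camera to tool coordinates, whose origin is the TCP and whose axes are the tool frame's). Camera axes: x right, y up, looking along -z (the intrinsics and any distortion apply to the point x, -y, -z); pixel columns grow to the right and rows downward; lengths in m; the calibration is good to about 2 mm. A picture is of the moment at which its call begins: read the wrist's pose just before it.
- manip.sign_off(): hands the job in, once; it reports no verdict.
The state is a dict: "t": time; "q": joint angles; "qd": joint speeds; "tau": joint torques, N m; "tcp_pos": TCP position; "tool_rot": TCP orientation; "force": force on the tool from outside, world axes, zero at the start; "ft_torque": the same for the moment, N m; "finger_gap": opening from 0.0 (shut) to 1.0 (fully open).
Only numpy, scipy, OpenCV 4.12 (cv2) and the standard library are available. Lean on these libraries where they do the work, as an engineer would, in place of code of your own. Each camera call takes 0.05 s, during which the arm holds its last target.

### The job

Take the cutter blank with the single notch in its flange out of the wooden block and load it into the empty pocket of the inclined changer that stands at the pointer, fully home with the pocket's dog in the notch. Then turn the changer wheel exactly one click clockwise (seen from above), so that the next empty pocket comes to the pointer, and let go. Leave the other two pieces standing in the block.

Things in the scene. Friction and masses are not known exactly. Their poses are not given: they have to be found in the camera images.
- blank: the piece to load: bare steel, 60 mm tall, about 0.28 kg; from its foot: round shank 24 mm across, 22 long, foot chamfered; flange 40 across, 10 thick; square head 22 x 22, 28 long. Origin: centre of the foot; z up the axis; x points to the notch; head faces square to x and y. Starts upright in one of the block's holes, notch within 1.2 rad of facing the robot (-x)
- blank_seat (a point): centre of the underside of the blank's flange, on its axis 22 mm above the foot; axes as the blank's. The flange's only notch is an open slot in its rim, about 12 mm wide and 6 mm deep, cut through its full thickness
- plain: leave alone: a look-alike of the blank whose flange has no notch; upright in another hole of the block; origin centre of the foot
- arbor: leave alone: a piece with the same shank, a 34 mm flange and a slim round stem, 75 mm tall; upright in another hole of the block; origin centre of the foot
- rack: fixed wooden block, 75 x 225 x 30 mm (long side along its y), origin at the centre of its underside; three through holes 26.5 mm across, 75 mm apart along y; the pieces' flanges rest on its top
- changer: fixed green base of the changer, 200 x 180 mm, origin at the middle of the wheel on the table, -x to the loading station and its steel pointer. Wheel: six pockets at 75 mm radius every 60 deg; between them pegs 12 mm thick at 105 mm radius, tops 60 mm above the hub. Two pockets clockwise of the station hold clamped blanks (tops 74 mm above the hub); the other four are empty
- hub (a point): centre of the changer wheel, at the underside of its aluminium plate (236 mm across, 12 mm thick), 105 mm above the table. z is the axle, up out of the wheel, leaning 30 degrees from vertical towards the robot's side; with the wheel at 0, -x points down the slope to the loading station. Turns with the wheel
- pocket (a point): the pocket that starts at the station: centre of its sleeve's rim, 36 mm above the hub's plane, axes as the hub's. Steel sleeve: bore 26.5 mm, 24 mm deep, outside 32 mm. Fully home, the flange lies on the rim and blank_seat meets this point. A steel dog 7 mm wide, 16 to 22 mm from the pocket's axis, stands 7 mm above the rim: see collar_mid
- collar_mid (a point): centre of the collar around that sleeve, 7 mm below the rim; axes as the hub's. It carries the dog, left anywhere within 0.6 rad either way of -x (outward from the hub); where is not measured. The flange stays 7 mm off the rim unless the notch lies over the dog (play about 0.15 rad either way). The collar turns only stiffly (0.35 N m); an engaged dog follows the notch
- peg_top (a point): centre of the top of the peg next to the station on its counter-clockwise side (the robot's right), 105 mm from the axle and 60 mm above the hub's plane, 30 degrees from the station; turns with the wheel and after one click stands 30 degrees past the station on the other side
- wheel (a joint): turn of the wheel about its axle, rad; 0 at the start, growing clockwise seen from above (the station's pocket moves to the robot's left). It clicks six times a turn: rests at 0, 1.047, ... (within 0.05) and pulls to the nearest; passing half-way takes about 0.6 N m (about 6 N at a peg), then it runs on by itself to the next click and stops there
There are look-alikes about, which are no part of the job. Leave any green look-alike of the blank alone.

How it is judged:
By the outcome, as a careful person would: the job done as asked, in the order asked, and still so for the second after the job is handed in, with the robot touching nothing.
It also fails if it takes over 64 s, if anything falls off the work surface, if the arm or the gripper's body presses on something with over 40 N, if the wrist force passes 120 N, or if a joint passes its speed limit or range.

## Working session

There is one attempt and no reset: what is moved stays moved. The work goes in short steps, Python scripts to look and compute and a shell command to move; the robot and the scene stay as the last step left them, time stands still between calls to the robot, and variables do not carry over. Pictures are saved under pics/ and viewed, and the job is handed in when it is done.

```bash
ls -la; mkdir -p pics; cat > h.py <<'E'
import numpy as np, cv2
from station import manip, snapshot
from scipy.spatial.transform import Rotation as R
def snap(n,name):
    s=manip.sense(); d=snapshot(n)
    cv2.imwrite(f'pics/{name}.png',d['image'])
    T=np.eye(4);T[:3,:3]=R.from_quat(s['tool_rot']).as_matrix();T[:3,3]=s['tcp_pos']
    if 'extrinsics' in d: W=np.linalg.inv(d['extrinsics'])
    else: W=T@d['T_tool_cam']
    np.savez(f'pics/{name}.npz',im=d['image'],rz=d['range_z'],W=W,f=210/np.tan(np.radians(d['vertical_fov'])/2),cx=d['cx'],cy=d['cy'])
    return s,d
def load(name): return np.load(f'pics/{name}.npz')
def cloud(d):
    v,u=np.mgrid[0:420,0:560]; z=d['rz']
    P=np.stack([(u-d['cx'])/d['f']*z,-(v-d['cy'])/d['f']*z,-z],-1)
    W=d['W']; return P@W[:3,:3].T+W[:3,3]
def proj(d,p):
    C=np.linalg.inv(d['W']); q=C[:3,:3]@np.asarray(p)+C[:3,3]
    return d['cx']+d['f']*q[0]/-q[2], d['cy']-d['f']*q[1]/-q[2]
E
python3 - <<'E'
from h import *
for n in ['side','top','wrist']:
    s,d=snap(n,n+'0'); print(n,d['vertical_fov'],d['cx'],d['cy'],[k for k in d],s['t'])
    if n=='wrist': print(d['T_tool_cam'])
    else: print(np.linalg.inv(d['extrinsics']))
print(s, manip.hold_point_z)
E
```

```text
total 12
drwxr-xr-x  3 agent agent 4096 Dec  6 20:26 .
drwxr-xr-x 23 root  root  4096 Dec  6 20:26 ..
drwxr-xr-x  2 agent agent 4096 Dec  6 20:26 pics
side 43.212476381491726 279.6393759364967 213.77737348851713 ['image', 'range_z', 'vertical_fov', 'cx', 'cy', 'extrinsics'] 0.0
[[-0.91928558  0.27951858 -0.27709816  0.2610869 ]
 [-0.39339809 -0.6745841   0.62463928  0.75147932]
 [-0.01232773  0.68323177  0.73009751  0.86081548]
 [ 0.          0.          0.          1.        ]]
top 55.09983638257388 284.0468829837333 209.6287787335633 ['image', 'range_z', 'vertical_fov', 'cx', 'cy', 'extrinsics'] 0.05
[[-0.01901191  0.98172837 -0.18933556  0.39836367]
 [-0.99980662 -0.01961978 -0.00133656  0.08308249]
 [-0.00502686  0.18927353  0.98191153  0.84317664]
 [ 0.          0.          0.          1.        ]]
wrist 67.52608372154467 279.47085161287345 207.0337137859255 ['image', 'range_z', 'vertical_fov', 'cx', 'cy', 'T_tool_cam'] 0.1
[[-1.15300112e-03  2.97501389e-01 -9.54720689e-01 -1.44377842e-01]
 [ 9.99998966e-01 -4.78004206e-04 -1.35663431e-03  3.46550091e-04]
 [-8.59961096e-04 -9.54721266e-01 -2.97500530e-01 -7.64439808e-02]
 [ 0.00000000e+00  0.00000000e+00  0.00000000e+00  1.00000000e+00]]
{'t': 0.1, 'q': array([-1.35149174e+00,  5.28380397e-01,  1.43375815e+00,  2.66973464e-05,
        1.18141422e+00, -1.78493515e-01]), 'qd': array([ 0.00078981, -0.0016159 , -0.00280651, -0.00013192,  0.00016956,
        0.00187607]), 'tau': array([-2.96401422e-04, -4.43303883e+01, -1.78586304e+01, -2.00598943e-04,
        3.82524566e-03,  2.83288648e-05]), 'tcp_pos': array([ 0.24201526, -0.57554991,  0.23043215]), 'tool_rot': array([-0.69316093, -0.14040683,  0.69317175, -0.13902075]), 'force': array([ 0.18411956, -0.51265267,  0.49922961]), 'ft_torque': array([ 0.0216658 , -0.04000025,  0.02026911]), 'finger_gap': 1.0005450628293167} 0.0187
```

View pics/side0.png

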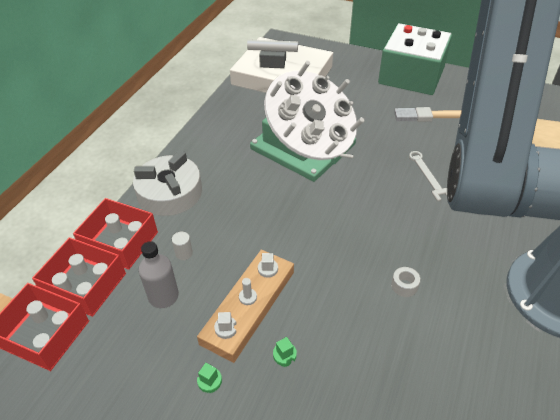

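View pics/top0.png

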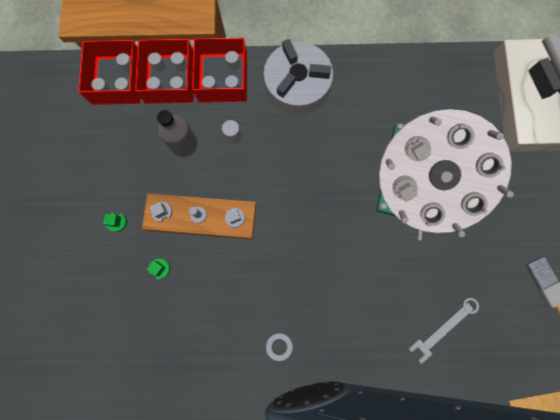

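View pics/wrist0.png

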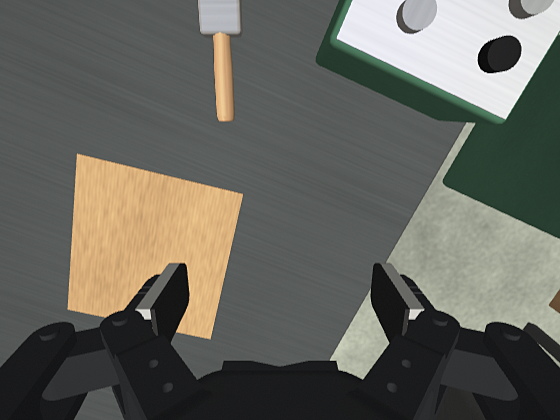

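The side view shows the changer at about (310,110) and the block at about (247,300), with pieces at (226,325), (247,292) and (267,265). There are green look-alikes at (208,377) and (285,350). In the top view the same pieces are at (160,212), (197,214) and (234,217), and the wheel is at (445,175). I'll enlarge the block and the changer next.

```bash
python3 - <<'E'
from h import *
a=load('side0')['im']; b=load('top0')['im']
A=cv2.resize(a[240:360,190:310],(400,400),interpolation=cv2.INTER_CUBIC)
B=cv2.resize(b[185:245,140:260],(800,400),interpolation=cv2.INTER_CUBIC)[:, :400]
C=cv2.resize(b[185:245,200:260],(400,400),interpolation=cv2.INTER_CUBIC)
cv2.imwrite('pics/c1.png',np.hstack([A,cv2.resize(b[185:245,140:200],(400,400),interpolation=cv2.INTER_CUBIC)]))
A=cv2.resize(a[60:180,245:365],(400,400),interpolation=cv2.INTER_CUBIC)
B=cv2.resize(b[100:245,370:515],(400,400),interpolation=cv2.INTER_CUBIC)
cv2.imwrite('pics/c2.png',np.vstack([np.hstack([A,B])]))
cv2.imwrite('pics/c3.png',C)
for n,pts in [('top0',[(160,212),(197,214),(234,217),(150,225),(245,232),(445,175),(433,213),(474,203),(489,165),(460,135),(418,149),(404,188),(115,222),(158,269)]),('side0',[(226,320),(247,284),(267,260),(314,110),(338,132)])]:
    d=load(n);P=cloud(d)
    for u,v in pts: print(n,u,v,P[v,u].round(4))
E
```

```text
top0 160 212 [0.5482 0.3279 0.0668]
top0 197 214 [0.5411 0.2531 0.0757]
top0 234 217 [0.5353 0.1824 0.0672]
top0 150 225 [0.5286 0.3589 0.0303]
top0 245 232 [0.5103 0.1645 0.0305]
top0 445 175 [ 0.5931 -0.2097  0.1352]
top0 433 213 [ 0.5334 -0.2028  0.0788]
top0 474 203 [ 0.5478 -0.2748  0.0974]
top0 489 165 [ 0.611  -0.2926  0.1332]
top0 460 135 [ 0.6619 -0.2359  0.1541]
top0 418 149 [ 0.6252 -0.1462  0.1883]
top0 404 188 [ 0.5669 -0.1291  0.1494]
top0 115 222 [0.5313 0.4185 0.0595]
top0 158 269 [0.4375 0.3291 0.0615]
side0 226 320 [0.5488 0.3396 0.0679]
side0 247 284 [0.5421 0.2673 0.0841]
side0 267 260 [0.5367 0.193  0.0685]
side0 314 110 [ 0.5916 -0.1981  0.1359]
side0 338 132 [ 0.5338 -0.2096  0.0814]
```

View pics/c1.png

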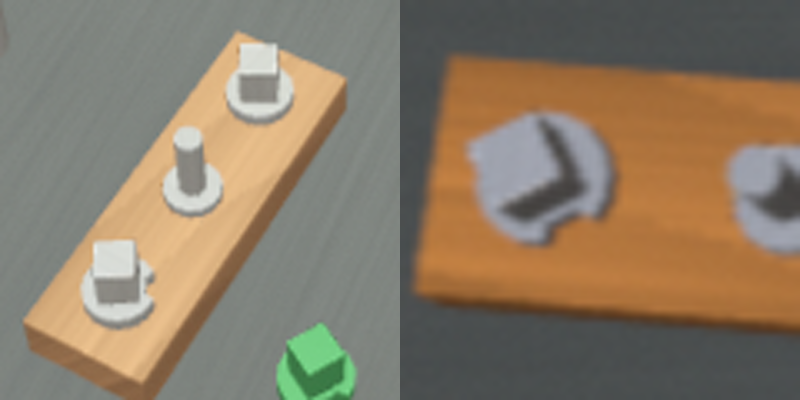

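View pics/c2.png

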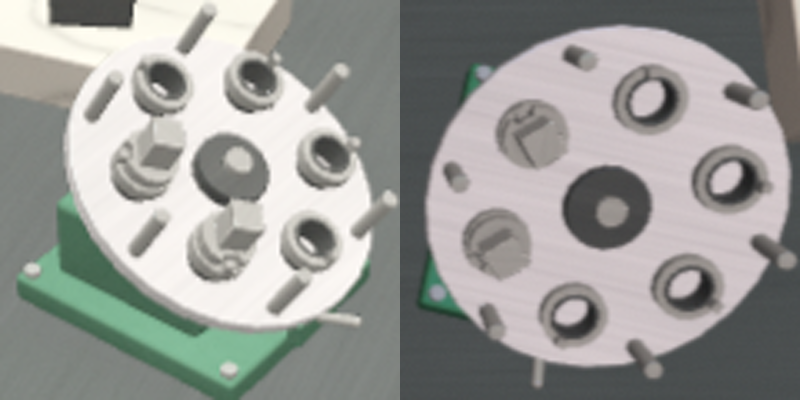

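View pics/c3.png

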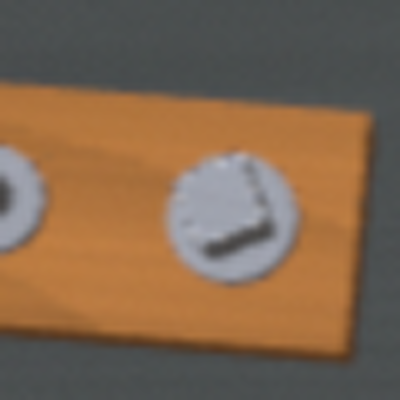

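The notched piece is the left one in the top view at (160,212), with its notch at about (167,222). The piece at (234,217) has a plain full flange. Next I'll fit the wheel's frame.

```bash
python3 - <<'E'
from h import *
from scipy.optimize import least_squares
# plate: predicted normal 30deg; fit plane RANSAC near hub
for n in ['top0','side0']:
    d=load(n);P=cloud(d).reshape(-1,3); c=d['im'].reshape(-1,3).astype(int)
    m=(abs(P[:,0]-.59)<.15)&(abs(P[:,1]+.21)<.15)&(P[:,2]>.02)
    Q=P[m]
    rng=np.random.default_rng(0);best=None
    for i in range(400):
        a,b,e=Q[rng.choice(len(Q),3,False)]; nn=np.cross(b-a,e-a); l=np.linalg.norm(nn)
        if l<1e-6: continue
        nn/=l; k=abs((Q-a)@nn)<.0025
        if best is None or k.sum()>best.sum(): best=k
    I=Q[best]; c0=I.mean(0); nn=np.linalg.svd(I-c0,full_matrices=False)[2][2]; nn*=np.sign(nn[2])
    # exclude far away; circle fit by hull
    ex=np.cross(np.cross(nn,[0,0,1]),nn); ex/=np.linalg.norm(ex); ey=np.cross(nn,ex)
    uv=np.c_[(I-c0)@ex,(I-c0)@ey].astype(np.float32)
    r0=np.linalg.norm(uv-np.median(uv,0),axis=1); uv=uv[r0<.14]
    (cc,r)=cv2.minEnclosingCircle(uv)
    h=cv2.convexHull(uv)[:,0]
    s=least_squares(lambda p:np.hypot(h[:,0]-p[0],h[:,1]-p[1])-p[2],[*cc,r],loss='soft_l1',f_scale=.001).x
    ctr=c0+ex*s[0]+ey*s[1]
    print(n,best.sum(),'normal',nn.round(4),'tilt',np.degrees(np.arccos(nn[2])),'leandir',np.degrees(np.arctan2(nn[1],nn[0])),'r',s[2],'ctr top',ctr.round(4),'hub',(ctr-nn*.012).round(4),'upslope',ex.round(4))
E
```

```text
top0 8149 normal [-0.4826  0.1313  0.866 ] tilt 30.007702954814913 leandir 164.77345647443113 r 0.117134593708414 ctr top [ 0.6009 -0.2154  0.1164] hub [ 0.6067 -0.217   0.106 ] upslope [ 0.8356 -0.2274  0.5001]
side0 2779 normal [-0.4854  0.1289  0.8647] tilt 30.145986533559643 leandir 165.1270347606677 r 0.11780999034178763 ctr top [ 0.6005 -0.212   0.1166] hub [ 0.6063 -0.2135  0.1062] upslope [ 0.8358 -0.222   0.5022]
```

```bash
cat >> h.py <<'E'
th=np.radians(-15.0)   # changer yaw
HUB=np.array([.6065,-.215,.1055])
RC=R.from_euler('z',-15,degrees=True)
RH=(RC*R.from_euler('y',-30,degrees=True)).as_matrix()
def hubpt(x,y,z): return HUB+RH@(np.array([x,y,z])/1000)
def tool():
    s=manip.sense(); return s,np.array(s['tcp_pos']),R.from_quat(s['tool_rot']).as_matrix()
def go(p):
    s,t,M=tool(); return (M.T@(np.asarray(p)-t)).round(4)
def st():
    s,t,M=tool(); print('t',round(s['t'],2),'tcp',t.round(4),'F',np.round(s['force'],1),'gap',round(s['finger_gap'],3)); print('z',M[:,2].round(3),'y',M[:,1].round(3),'x',M[:,0].round(3),'yawz',np.degrees(np.arctan2(M[1,2],M[0,2])).round(2),'q',np.round(s['q'],2))
E
python3 - <<'E'
from h import *
st(); print(RH)
pk=hubpt(-75,0,36); print('pocket',pk,'peg',hubpt(-105*np.cos(.5236),-52.5,60))
for n in ['top0','side0']:
    d=load(n); print(n,'pocket',proj(d,pk),'hub',proj(d,HUB),'peg',proj(d,hubpt(-90.9,-52.5,60)),'dog0',proj(d,hubpt(-94,0,43)))
print(go(pk+[0,0,.15]))
E
```

```text
t 0.15 tcp [ 0.242  -0.5756  0.2306] F [ 0.1  0.1 -0.3] gap 1.002
z [-0.922 -0.387 -0.   ] y [ 0.387 -0.922 -0.002] x [-0.     0.002 -1.   ] yawz -157.21 q [-1.35  0.53  1.43 -0.    1.18 -0.18]
[[ 8.36516304e-01  2.58819045e-01 -4.82962913e-01]
 [-2.24143868e-01  9.65925826e-01  1.29409523e-01]
 [ 5.00000000e-01 -1.38777878e-17  8.66025404e-01]]
pocket [ 0.52637461 -0.19353047  0.09917691] peg [ 0.48786762 -0.23756455  0.11199522]
top0 pocket (np.float64(432.31485436007677), np.float64(214.8155405416002)) hub (np.float64(441.07941650769345), np.float64(172.4194067550236)) peg (np.float64(460.84105854747526), np.float64(233.85626710152488)) dog0 (np.float64(429.8158890825623), np.float64(225.31926101279453))
side0 pocket (np.float64(339.30929996667993), np.float64(130.64156863838937)) hub (np.float64(310.15487725960406), np.float64(115.23755812939713)) peg (np.float64(361.6443975700985), np.float64(119.17138289446467)) dog0 (np.float64(346.4781565751629), np.float64(135.12811727419881))
[-0.0181 -0.2422 -0.4102]
```

```bash
python3 - <<'E'
from h import *
print(go([.536,-.196,.225]))
E
```

```text
[ 0.0061 -0.2361 -0.4181]
```

```bash
python3 -m crank '[[0.085,0,-0.0197,-0.0348,0],[0.085,0,-0.0197,-0.0348,0],[0.085,0,-0.0197,-0.0348,0],[0.085,0,-0.0197,-0.0348,0],[0.085,0,-0.0197,-0.0348,0]]' 30; python3 -m crank '[[0.085,0,-0.0197,-0.0348,0],[0.085,0,-0.0197,-0.0348,0],[0.085,0,-0.0197,-0.0348,0],[0.085,0,-0.0197,-0.0348,0],[0.085,0,-0.0197,-0.0348,0]]';  python3 -m crank '[[0.085,0,-0.0197,-0.0348,0],[0.085,0,-0.0197,-0.0348,0],[0.085,0,0,0,-0.149],[0.085,0,0,0,-0.149],[0.085,0,0,0,-0.149]]'; python3 -m crank '[[0.045,0,0,0,-0.149],[0.045,0,0,0,-0.149],[0.045,0,0,0,-0.149],[0.045,0,0,0,-0.149],[0.045,0,0,0,-0.149]]'; python3 -m crank '[[0.045,0,0,0,-0.149],[0.045,0,0,0,-0.149],[0.045,0,0,0,-0.149],[0.045,0,0,0,-0.149],[0.045,0,0,0,-0.149]]'; python3 -c "
from h import *
st()"
```

```text
t: 0.65
tcp_pos: [0.365, -0.4165, 0.231]
tool_rot: [-0.693, -0.14, 0.693, -0.139]
force: [0.8, -0.1, -0.1]
finger_gap: 0.992
t: 1.15
tcp_pos: [0.4873, -0.2582, 0.2311]
tool_rot: [-0.693, -0.14, 0.693, -0.14]
force: [0.8, -0.4, -0.4]
finger_gap: 0.993
t: 1.65
tcp_pos: [0.5356, -0.1956, 0.2309]
tool_rot: [-0.644, -0.293, 0.644, -0.292]
force: [-0.2, -0.6, -0.6]
finger_gap: 0.995
t: 2.15
tcp_pos: [0.5353, -0.1963, 0.231]
tool_rot: [0.494, 0.507, -0.494, 0.506]
force: [-0.0, 0.7, 0.8]
finger_gap: 0.528
t: 2.65
tcp_pos: [0.5353, -0.1963, 0.231]
tool_rot: [0.276, 0.651, -0.276, 0.651]
force: [-0.1, -0.4, -0.1]
finger_gap: 0.529
t 2.65 tcp [ 0.5353 -0.1963  0.231 ] F [-0.1 -0.4 -0.1] gap 0.529
z [ 0.696 -0.718 -0.001] y [ 0.718  0.696 -0.   ] x [-0.001  0.    -1.   ] yawz -45.87 q [-0.55  0.45  1.57  0.    1.12 -1.32]
```

```bash
python3 -m crank '[[0.045,0,0,0,-0.135],[0.045,0,0,0,-0.135],[0.045,0,0,0,-0.135],[0.045,0,0,0,-0.134],[0.045,0,0,0,0]]'; python3 -c "
from h import *
st(); snap('wrist','w1')
d=load('w1')
for r in [(-75,0,36),(-94,0,43),(-91,-52.5,60),(-91,52.5,60)]: print(np.round(proj(d,hubpt(*r))))
"
```

```text
t: 3.15
tcp_pos: [0.5354, -0.1963, 0.231]
tool_rot: [0.095, 0.701, -0.094, 0.701]
force: [-0.3, -0.2, -0.4]
finger_gap: 0.528
t 3.15 tcp [ 0.5354 -0.1963  0.231 ] F [-0.3 -0.2 -0.4] gap 0.528
z [ 0.964 -0.265 -0.001] y [0.265 0.964 0.   ] x [-0.001  0.    -1.   ] yawz -15.35 q [-0.55  0.45  1.57  0.    1.12 -1.85]
[280. 186.]
[280. 163.]
[217. 160.]
[342. 159.]
```

View pics/w1.png

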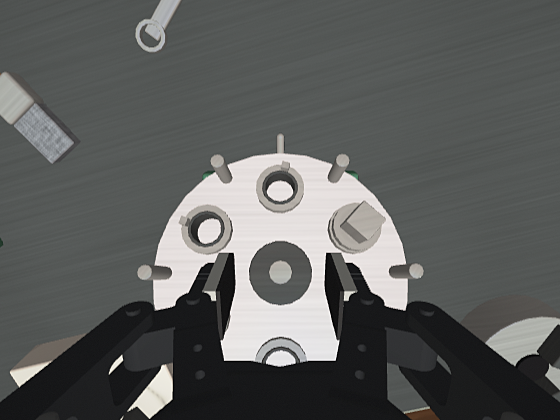

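```bash
python3 - <<'E'
from h import *
d=load('w1')
cv2.imwrite('pics/c4.png',cv2.resize(d['im'][140:230,220:340],(800,600),interpolation=cv2.INTER_CUBIC))
for a in [0,.2,.3,.4]: print(a,np.round(proj(d,hubpt(-75-19*np.cos(a),19*np.sin(a),43)),1))
E
```

```text
0 [279.9 163.1]
0.2 [284.1 163.4]
0.3 [286.2 163.9]
0.4 [288.2 164.6]
```

View pics/c4.png

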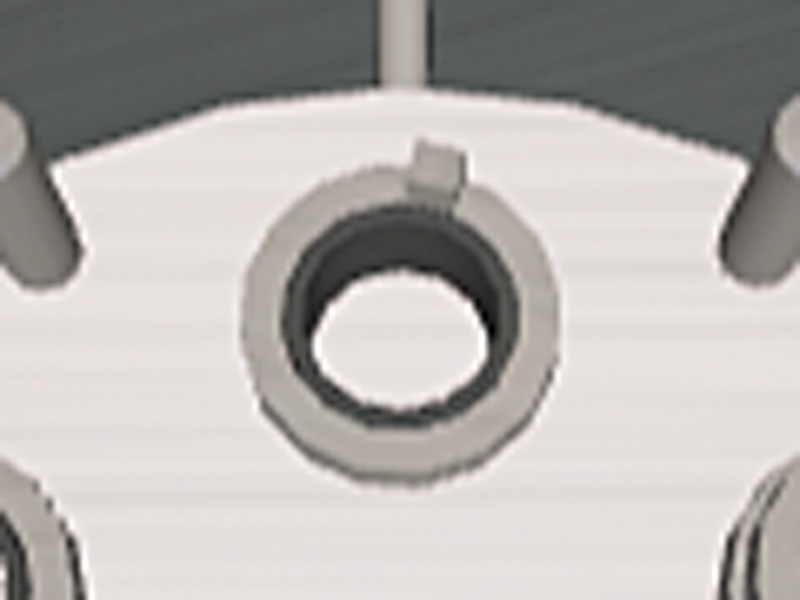

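```bash
python3 - <<'E'
from h import *
p=hubpt(-101,0,42.5); print(p,go(p), hubpt(-75,0,36))
E
```

```text
[ 0.50148593 -0.18686156  0.09180608] [ 1.393e-01  1.000e-04 -3.510e-02] [ 0.52637461 -0.19353047  0.09917691]
```

```bash
python3 -m crank '[[0.036,0.02,0,-0.0351,0],[0.036,0.04,0,0,0],[0.036,0.04,0,0,0],[0.036,0.03,0,0,0],[0.036,0,0,0,0]]' 40; python3 -c "
from h import *
st(); print(go(hubpt(-101,0,42.5))); snap('wrist','w2')"
```

```text
t: 3.7
tcp_pos: [0.4989, -0.1856, 0.0978]
tool_rot: [0.097, 0.704, -0.094, 0.698]
force: [-0.5, -0.0, -0.8]
finger_gap: 0.423
t 3.7 tcp [ 0.4989 -0.1856  0.0978] F [-0.5 -0.  -0.8] gap 0.423
z [ 0.964 -0.267 -0.009] y [0.267 0.964 0.003] x [-0.008  0.005 -1.   ] yawz -15.49 q [-0.57  0.61  1.77 -0.    0.77 -1.87]
[ 0.0059 -0.0006  0.0029]
```

View pics/w2.png

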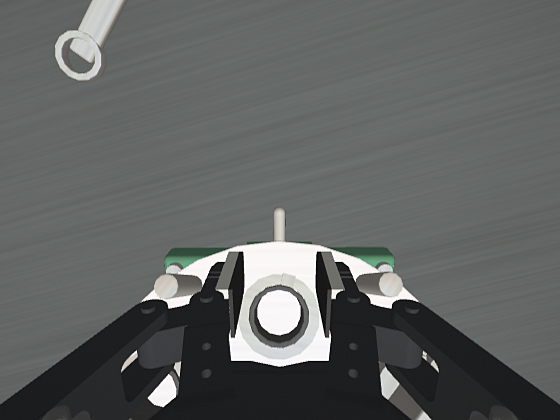

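```bash
python3 -m crank '[[0.036,0,0,0,0],[0.036,0,0,0,0]]'; python3 -c "
from h import *
st(); print(go(hubpt(-101,0,42.5)))"
```

```text
t: 3.95
tcp_pos: [0.503, -0.1879, 0.1031]
tool_rot: [0.094, 0.699, -0.095, 0.702]
force: [0.2, 0.4, 0.1]
finger_gap: 0.421
t 3.95 tcp [ 0.503  -0.1879  0.1031] F [0.2 0.4 0.1] gap 0.421
z [ 0.964 -0.265  0.004] y [ 0.265  0.964 -0.001] x [ 0.003 -0.002 -1.   ] yawz -15.38 q [-0.57  0.6   1.77  0.    0.77 -1.87]
[ 0.0113  0.0006 -0.0018]
```

```bash
python3 -m crank '[[0.036,0.003,0.0003,0,0],[0.036,0.003,0,0,0],[0.036,0.003,0,0,0],[0.036,0,0,0,0],[0.036,0,0,0,0]]'; python3 -c "
from h import *
st(); print(go(hubpt(-101,0,42.5)))"
```

```text
t: 4.45
tcp_pos: [0.5017, -0.1868, 0.0922]
tool_rot: [0.094, 0.701, -0.094, 0.701]
force: [1.1, -0.1, 0.2]
finger_gap: 0.424
t 4.45 tcp [ 0.5017 -0.1868  0.0922] F [ 1.1 -0.1  0.2] gap 0.424
z [ 0.964 -0.265 -0.   ] y [0.265 0.964 0.   ] x [-0.  0. -1.] yawz -15.34 q [-0.57  0.62  1.77 -0.    0.75 -1.87]
[ 0.0004 -0.0001 -0.0002]
```

Now in position, I'll pinch the dog to centre it.

```bash
python3 -m crank '[[0.004,0,0,0,0],[0.004,0,0,0,0],[0.004,0,0,0,0],[0.004,0,0,0,0],[0.004,0,0,0,0]]' 60;python3 -m crank '[[0.004,0,0,0,0],[0.004,0,0,0,0],[0.004,0,0,0,0]]' 60; python3 -c "
from h import *
st(); print(go(hubpt(-101,0,42.5)));snap('wrist','w3')"
```

```text
t: 4.95
tcp_pos: [0.5016, -0.1867, 0.0923]
tool_rot: [0.095, 0.701, -0.094, 0.701]
force: [0.5, 1.4, 0.2]
finger_gap: 0.05
t: 5.25
tcp_pos: [0.5016, -0.1867, 0.0923]
tool_rot: [0.094, 0.701, -0.094, 0.701]
force: [0.0, 1.5, -0.5]
finger_gap: 0.055
t 5.25 tcp [ 0.5016 -0.1867  0.0923] F [ 0.   1.5 -0.5] gap 0.055
z [ 0.964 -0.265 -0.   ] y [0.265 0.964 0.   ] x [-0.  0. -1.] yawz -15.34 q [-0.57  0.62  1.77  0.    0.75 -1.87]
[ 0.0005 -0.0002 -0.0001]
```

View pics/w3.png

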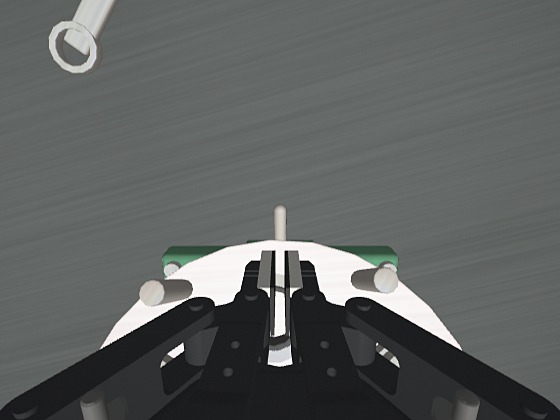

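The pinch turned the wheel slightly instead of the collar: the pegs shifted to (152,293) and (385,280). I'll release, back off and look again.

```bash
python3 -m crank '[[0.036,0,0,0,0],[0.036,0,0,0,0],[0.036,0,0,0,0],[0.036,-0.03,0,0,0],[0.036,-0.05,0,0,0]]' 30;python3 -m crank '[[0.036,-0.05,0,0.02,0],[0.036,0,0,0.01,0],[0.045,0,0,0,0],[0.045,0,0,0,0]]'; python3 -c "
from h import *
st(); snap('wrist','w4')
d=load('w4')
cv2.imwrite('pics/c5.png',cv2.resize(d['im'][130:235,210:350],(800,600),interpolation=cv2.INTER_CUBIC))
for r in [(-75,0,36),(-94,0,43),(-91,-52.5,60),(-91,52.5,60)]: print(np.round(proj(d,hubpt(*r)),1))
for a in [0,.2,.3,.4]: print(a,np.round(proj(d,hubpt(-75-19*np.cos(a),19*np.sin(a),43)),1))
"
```

```text
t: 5.8
tcp_pos: [0.4997, -0.1859, 0.1703]
tool_rot: [0.096, 0.703, -0.093, 0.698]
force: [0.6, -0.4, 0.1]
finger_gap: 0.424
t: 6.2
tcp_pos: [0.528, -0.1938, 0.2174]
tool_rot: [0.095, 0.702, -0.094, 0.7]
force: [-0.2, -0.0, 0.0]
finger_gap: 0.525
t 6.2 tcp [ 0.528  -0.1938  0.2174] F [-0.2 -0.   0. ] gap 0.525
z [ 0.964 -0.265 -0.003] y [0.265 0.964 0.001] x [-0.003  0.002 -1.   ] yawz -15.34 q [-0.55  0.46  1.6  -0.    1.08 -1.85]
[279.3 198.4]
[279.2 175. ]
[214. 172.]
[344.4 171.4]
0 [279.2 175. ]
0.2 [283.6 175.4]
0.3 [285.7 175.9]
0.4 [287.8 176.6]
```

View pics/c5.png

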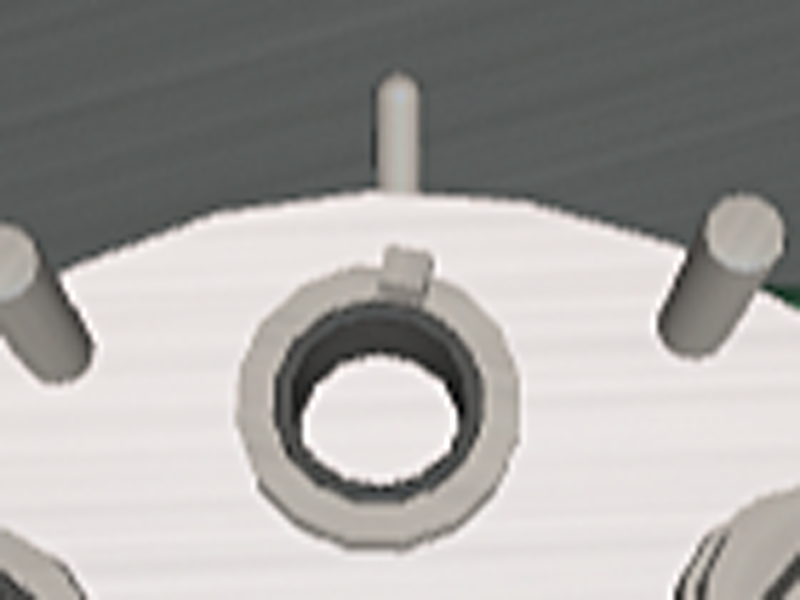

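```bash
python3 -m crank '[[0.045,0,0.042,-0.0144,0],[0.045,0,0.042,-0.0144,0],[0.045,0,0.042,-0.0144,0],[0.045,0,0.042,-0.0144,0],[0.045,0,0.042,-0.0144,0]]'; python3 -m crank '[[0.045,0,0.042,-0.0144,0],[0.045,0,0.042,-0.0144,0],[0.045,0,0.042,-0.0144,0],[0.045,0,0.042,-0.0144,0],[0.045,0,0.042,-0.0144,0]]'; python3 -m crank '[[0.045,0,0.042,-0.0144,0],[0.045,0,0,0,-0.149],[0.045,0,0,0,-0.149],[0.045,0,0,0,-0.149],[0.045,0,0,0,-0.149]]'; python3 -m crank '[[0.045,0,0,0,-0.149],[0.045,0,0,0,-0.149],[0.045,0,0,0,-0.149],[0.045,0,0,0,0],[0.045,0,0,0,0]]'; python3 -c "
from h import *
st(); snap('wrist','w5')
"
```

```text
t: 6.75
tcp_pos: [0.5132, 0.0288, 0.2169]
tool_rot: [0.095, 0.702, -0.095, 0.699]
force: [0.9, -0.1, 0.8]
finger_gap: 0.524
t: 7.25
tcp_pos: [0.4994, 0.2498, 0.2167]
tool_rot: [0.094, 0.702, -0.095, 0.699]
force: [0.7, -0.7, -0.8]
finger_gap: 0.529
t: 7.75
tcp_pos: [0.4969, 0.2925, 0.2164]
tool_rot: [-0.118, 0.699, 0.117, 0.695]
force: [-0.3, -0.5, -0.3]
finger_gap: 0.524
t: 8.25
tcp_pos: [0.4978, 0.2925, 0.2174]
tool_rot: [-0.266, 0.656, 0.266, 0.654]
force: [0.4, 0.2, 0.0]
finger_gap: 0.522
t 8.25 tcp [0.4978 0.2925 0.2174] F [0.4 0.2 0. ] gap 0.522
z [ 0.717  0.698 -0.003] y [-0.698  0.717  0.001] x [-0.003 -0.001 -1.   ] yawz 44.23 q [ 0.34  0.48  1.57 -0.    1.1  -2.  ]
```

View pics/w5.png

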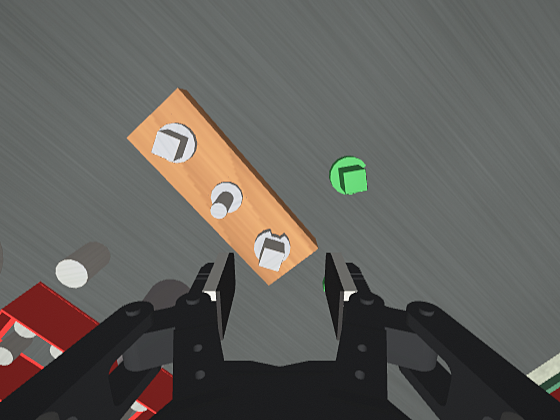

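In the wrist view the notched blank is at (271,248), with its notch at (275,236). The arbor is at (225,198), the plain piece at (175,143) and a green look-alike at (349,177). I'll measure the blank's head top now.

```bash
python3 - <<'E'
from h import *
d=load('w5');P=cloud(d)
cv2.imwrite('pics/c6.png',cv2.resize(d['im'][215:290,230:330],(800,600),interpolation=cv2.INTER_CUBIC))
sub=np.zeros((420,560),bool); sub[225:285,245:300]=1
Q=P[sub]; print(np.histogram(Q[:,2],bins=np.arange(.02,.08,.004)))
for lo,hi,n in [(.063,.075,'head'),(.036,.046,'flange')]:
    q=Q[(Q[:,2]>lo)&(Q[:,2]<hi)]; 
    r=cv2.minAreaRect((q[:,:2]*1000).astype(np.float32)); print(n,len(q),r,q[:,2].mean(),np.median(q,0))
# rect of head top with 2d image box->ground
b=load('top0');PB=cloud(b)[200:225,145:180].reshape(-1,3); q=PB[(PB[:,2]>.063)&(PB[:,2]<.075)]; print('top',len(q),cv2.minAreaRect((q[:,:2]*1000).astype(np.float32)))
E
```

```text
(array([  0,   2, 928, 703,  43, 374,  31,  32,  42,  34,  40,  40, 421,
         0]), array([0.02 , 0.024, 0.028, 0.032, 0.036, 0.04 , 0.044, 0.048, 0.052,
       0.056, 0.06 , 0.064, 0.068, 0.072, 0.076]))
head 473 ((555.0137939453125, 335.6199645996094), (22.471481323242188, 22.118759155273438), 26.004777908325195) 0.06928564950168085 [0.55357981 0.33466227 0.06965362]
flange 433 ((553.0828247070312, 333.9647216796875), (33.75066375732422, 39.81961441040039), 37.734439849853516) 0.04160483795339584 [0.54846423 0.32720022 0.04182409]
top 134 ((554.3460693359375, 333.197021484375), (21.33689308166504, 22.518943786621094), 24.956289291381836)
```

View pics/c6.png

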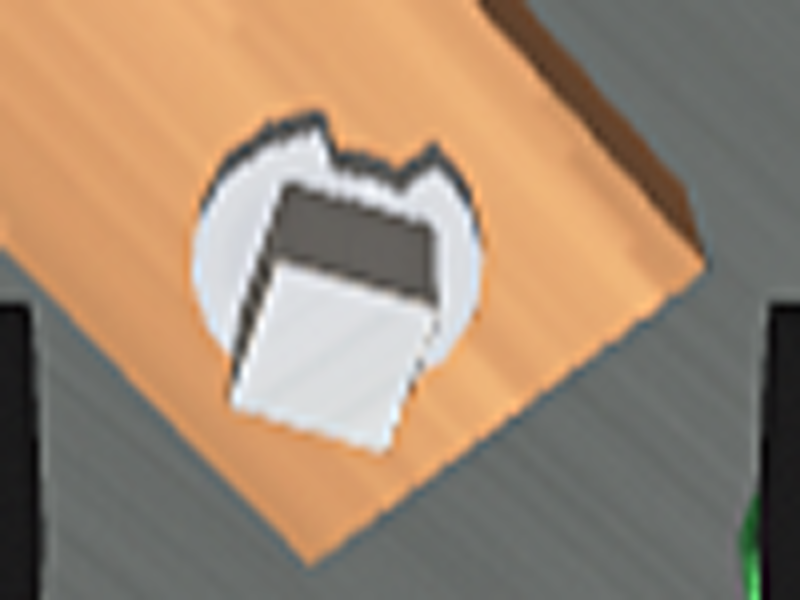

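```bash
python3 -m crank '[[0.045,0,0,0,0.11],[0.045,0,0,0,0.11],[0.045,0,0,0,0.107],[0.045,0,0,0,0]]'; python3 -c "
from h import *
st(); print(go([.5548,.3345,.12]),go([.5548,.3345,.0425]))
"
```

```text
t: 8.7
tcp_pos: [0.4986, 0.2929, 0.2184]
tool_rot: [-0.157, 0.69, 0.157, 0.689]
force: [1.0, -0.8, -0.2]
finger_gap: 0.521
t 8.7 tcp [0.4986 0.2929 0.2184] F [ 1.  -0.8 -0.2] gap 0.521
z [ 0.902  0.432 -0.001] y [-0.432  0.902  0.   ] x [-0.001 -0.    -1.   ] yawz 25.59 q [ 0.34  0.48  1.57 -0.    1.1  -1.68]
[0.0983 0.0132 0.0688] [0.1758 0.0132 0.0689]
```

```bash
python3 -m crank '[[0.045,0.02,0.0066,0.0344,0],[0.045,0.03,0.0066,0.0344,0],[0.045,0.03,0,0,0],[0.045,0.018,0,0,0],[0.045,0,0,0,0]]'; python3 -m crank '[[0.045,0,0,0,0],[0.045,0,0,0,0]]'; python3 -c "
from h import *
st(); print(go([.5548,.3345,.0425])); snap('wrist','w6')
"
```

```text
t: 9.2
tcp_pos: [0.5527, 0.3338, 0.117]
tool_rot: [-0.158, 0.692, 0.157, 0.687]
force: [-0.3, 0.4, 0.2]
finger_gap: 0.53
t: 9.4
tcp_pos: [0.556, 0.335, 0.1222]
tool_rot: [-0.157, 0.688, 0.157, 0.69]
force: [-0.9, -0.1, -0.2]
finger_gap: 0.526
t 9.4 tcp [0.556  0.335  0.1222] F [-0.9 -0.1 -0.2] gap 0.526
z [0.901 0.434 0.003] y [-0.434  0.901 -0.   ] x [ 0.003  0.001 -1.   ] yawz 25.7 q [ 0.37  0.69  1.46  0.    0.99 -1.65]
[ 0.0797  0.0001 -0.0016]
```

View pics/w6.png

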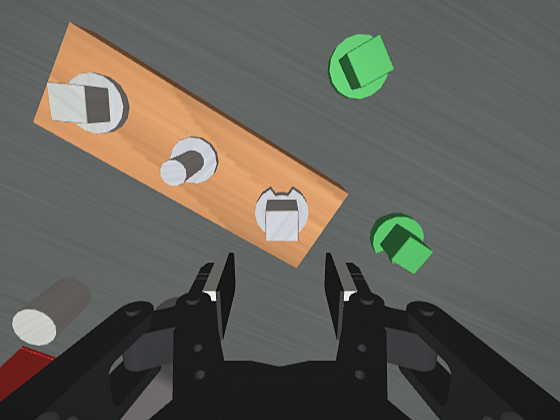

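```bash
python3 -m crank '[[0.045,0.02,0,0,0],[0.045,0.025,0,0,0],[0.045,0.02,0,0,0],[0.045,0.01,0,0,0],[0.045,0,0,0,0]]'; python3 -m crank '[[0.045,0,0,0,0],[0.045,0,0,0,0]]'; python3 -c "
from h import *
st(); print(go([.5548,.3345,.0425]))
"
```

```text
t: 9.95
tcp_pos: [0.5547, 0.3345, 0.0453]
tool_rot: [-0.157, 0.69, 0.157, 0.689]
force: [-0.6, 0.1, 0.7]
finger_gap: 0.526
t: 10.15
tcp_pos: [0.5562, 0.3352, 0.0473]
tool_rot: [-0.157, 0.688, 0.157, 0.69]
force: [0.7, -0.5, -0.5]
finger_gap: 0.531
t 10.15 tcp [0.5562 0.3352 0.0473] F [ 0.7 -0.5 -0.5] gap 0.531
z [0.901 0.433 0.003] y [-0.433  0.901 -0.   ] x [ 0.003  0.001 -1.   ] yawz 25.68 q [ 0.37  0.79  1.5   0.    0.85 -1.65]
[ 0.0048  0.     -0.0016]
```

```bash
python3 -m crank '[[0.045,0.004,0,-0.0008,0],[0.045,0,0,0,0],[0.018,0,0,0,0],[0.018,0,0,0,0],[0.018,0,0,0,0]]' 25; python3 -m crank '[[0.018,0,0,0,0],[0.018,0,0,0,0],[0.018,0,0,0,0]]'; python3 -c "
from h import *
st(); print(go([.5548,.3345,.0425])); snap('wrist','w7')
"
```

```text
t: 10.65
tcp_pos: [0.5545, 0.3345, 0.042]
tool_rot: [-0.157, 0.689, 0.157, 0.69]
force: [-0.6, -0.2, 1.4]
finger_gap: 0.251
t: 10.95
tcp_pos: [0.5545, 0.3345, 0.042]
tool_rot: [-0.157, 0.689, 0.157, 0.69]
force: [-0.2, 1.0, 2.1]
finger_gap: 0.252
t 10.95 tcp [0.5545 0.3345 0.042 ] F [-0.2  1.   2.1] gap 0.252
z [0.901 0.433 0.   ] y [-0.433  0.901  0.   ] x [ 0.  0. -1.] yawz 25.68 q [ 0.37  0.8   1.5   0.    0.84 -1.65]
[-0.0005 -0.0001  0.0002]
```

View pics/w7.png

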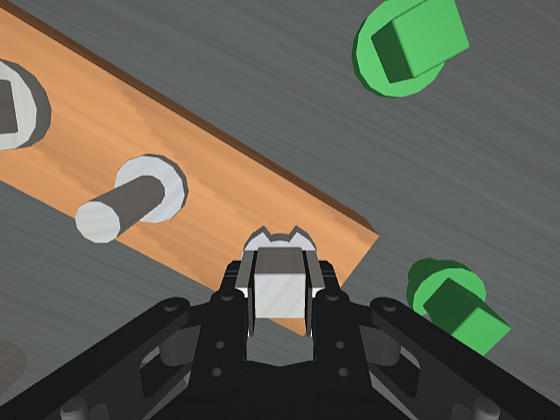

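```bash
python3 -m crank '[[0.018,-0.005,0,0,0],[0.018,-0.01,0,0,0],[0.018,0,0,0,0],[0.018,0,0,0,0]]' 22; python3 -m crank '[[0.018,0,0,-0.005,0],[0.018,0,0,-0.005,0],[0.018,0,0,-0.005,0],[0.018,0,0,0,0]]'; python3 -c "
from h import *
st(); snap('side','s8')
snap('wrist','w8')
cv2.imwrite('pics/c8.png',np.hstack([load('w8')['im'][150:400,180:400],cv2.resize(load('s8')['im'][230:370,180:320],(250,250))]))
"
```

```text
t: 11.4
tcp_pos: [0.5543, 0.3343, 0.0571]
tool_rot: [-0.157, 0.689, 0.157, 0.689]
force: [0.5, -0.7, -2.8]
finger_gap: 0.255
t: 11.8
tcp_pos: [0.5435, 0.3293, 0.0579]
tool_rot: [-0.156, 0.687, 0.158, 0.692]
force: [3.6, 4.4, -0.7]
finger_gap: 0.254
t 11.8 tcp [0.5435 0.3293 0.0579] F [ 3.6  4.4 -0.7] gap 0.254
z [0.901 0.433 0.008] y [-0.433  0.901  0.   ] x [ 0.007  0.004 -1.   ] yawz 25.66 q [ 0.37  0.76  1.53  0.    0.84 -1.65]
```

View pics/c8.png

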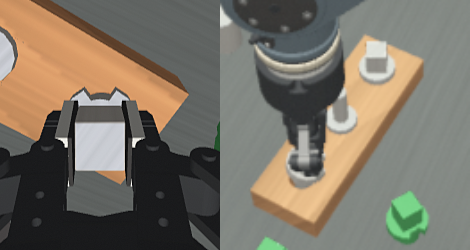

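```bash
python3 -m crank '[[0.018,0,0,-0.004,0],[0.018,0,0,-0.004,0],[0.018,0,0,-0.004,0],[0.018,0,0,0,0],[0.018,0,0,0,0]]'; python3 -c "
from h import *
st(); 
snap('wrist','w9')
cv2.imwrite('pics/c9.png',np.hstack([cv2.resize(load(n)['im'][200:330,200:360],(400,325)) for n in ['w8','w9']]))
"
```

```text
t: 12.4
tcp_pos: [0.5321, 0.3238, 0.0575]
tool_rot: [-0.157, 0.687, 0.158, 0.691]
force: [2.4, 4.4, -1.0]
finger_gap: 0.254
t 12.4 tcp [0.5321 0.3238 0.0575] F [ 2.4  4.4 -1. ] gap 0.254
z [0.901 0.433 0.006] y [-0.433  0.901  0.   ] x [ 0.005  0.003 -1.   ] yawz 25.67 q [ 0.37  0.75  1.57  0.    0.82 -1.65]
```

View pics/c9.png

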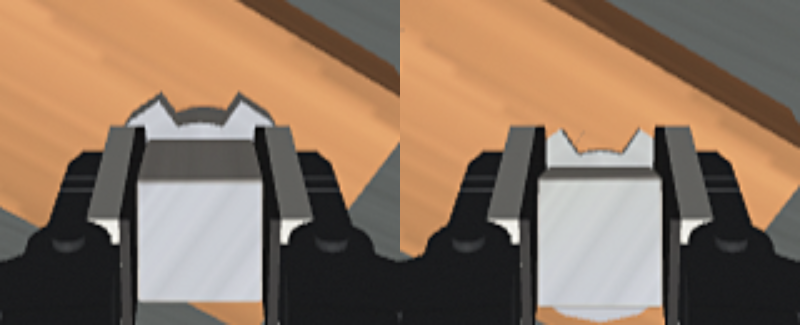

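```bash
cat >> h.py <<'E'
def tilt(name,box=(268,316,256,304)):
    d=load(name);P=cloud(d); a,b,c,e=box
    q=P[a:b,c:e].reshape(-1,3); 
    rng=np.random.default_rng(0);best=None
    for i in range(300):
        x,y,w=q[rng.choice(len(q),3,False)]; n=np.cross(y-x,w-x); l=np.linalg.norm(n)
        if l<1e-9: continue
        n/=l;k=abs((q-x)@n)<.001
        if best is None or k.sum()>best.sum(): best=k
    I=q[best]; n=np.linalg.svd(I-I.mean(0))[2][2]; n*=np.sign(n[2])
    print('top plane n',n.round(3),'tilt',np.degrees(np.arccos(n[2])).round(1),'dir',np.degrees(np.arctan2(n[1],n[0])).round(1),best.sum(),len(q),'ctr',I.mean(0).round(4)); return n,I
E
python3 -c "
from h import *
tilt('w9'); tilt('w8')"
```

```text
top plane n [-0.37  -0.176  0.912] tilt 24.2 dir -154.6 1912 2304 ctr [0.5322 0.3234 0.084 ]
top plane n [-0.184 -0.097  0.978] tilt 12.0 dir -152.4 1928 2304 ctr [0.5432 0.3287 0.0851]
```

```bash
python3 -m crank '[[0.018,0,0,-0.003,0],[0.018,0,0,-0.003,0],[0.018,0,0,0,0],[0.018,0,0,0,0],[0.018,0,0,0,0]]'; python3 -c "
from h import *
st(); 
snap('wrist','w10'); tilt('w10')"
```

```text
t: 12.95
tcp_pos: [0.5267, 0.321, 0.0575]
tool_rot: [-0.157, 0.688, 0.158, 0.691]
force: [2.7, 4.0, -1.1]
finger_gap: 0.252
t 12.95 tcp [0.5267 0.321  0.0575] F [ 2.7  4.  -1.1] gap 0.252
z [0.901 0.433 0.005] y [-0.433  0.901 -0.   ] x [ 0.005  0.002 -1.   ] yawz 25.67 q [ 0.37  0.75  1.58  0.    0.81 -1.65]
top plane n [-0.467 -0.228  0.854] tilt 31.3 dir -154.0 1867 2304 ctr [0.5269 0.3206 0.0836]
```

```bash
python3 -m crank '[[0.018,0,0,0.002,0],[0.018,-0.02,0,0,0],[0.018,-0.04,0,0,0],[0.018,-0.05,0,0,0],[0.018,-0.05,0,0,0]]' 35;python3 -m crank '[[0.018,-0.02,0,0,0],[0.018,0,0,0,0],[0.018,0,0,0,0]]';  python3 -c "
from h import *
st(); 
snap('wrist','w11'); tilt('w11')
snap('side','s11')
cv2.imwrite('pics/c11.png',np.hstack([load('w11')['im'][150:350,180:380],cv2.resize(load('s11')['im'][170:370,150:350],(400,400))[100:300]]))"
```

```text
t: 13.5
tcp_pos: [0.5237, 0.3192, 0.2164]
tool_rot: [-0.158, 0.692, 0.156, 0.687]
force: [0.7, 0.3, -1.8]
finger_gap: 0.249
t: 13.8
tcp_pos: [0.5245, 0.3199, 0.2352]
tool_rot: [-0.158, 0.691, 0.157, 0.688]
force: [-0.4, 0.3, -3.3]
finger_gap: 0.248
t 13.8 tcp [0.5245 0.3199 0.2352] F [-0.4  0.3 -3.3] gap 0.248
z [ 0.901  0.433 -0.005] y [-0.433  0.901 -0.   ] x [-0.004 -0.002 -1.   ] yawz 25.68 q [ 0.37  0.51  1.45 -0.    1.18 -1.65]
top plane n [-0.449 -0.215  0.867] tilt 29.9 dir -154.5 1865 2304 ctr [0.5249 0.3196 0.2612]
```

View pics/c11.png

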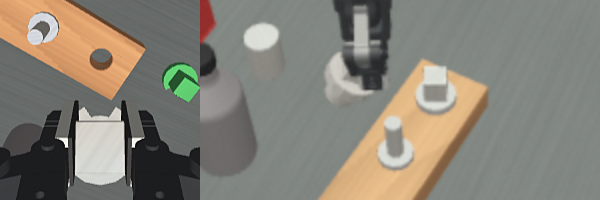

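```bash
cat >> h.py <<'E'
def seat(name,s,nset=None,box=(255,345,240,320)):
    n,I=tilt(name); d=load(name);P=cloud(d);a,b,c,e=box
    q=P[a:b,c:e].reshape(-1,3); c0=I.mean(0); q=q[abs((q-c0)@n)<.0012]
    M=R.from_quat(s['tool_rot']).as_matrix()
    ey=M[:,1]-n*(n@M[:,1]);ey/=np.linalg.norm(ey);ex=np.cross(ey,n)
    uv=np.c_[(q-c0)@ex,(q-c0)@ey]*1000; uv=uv[(abs(uv)<14).all(1)]
    print('ext',np.percentile(uv,[0.5,99.5],axis=0).round(1).tolist(),cv2.minAreaRect(uv.astype(np.float32)))
    lo,hi=np.percentile(uv,[0.5,99.5],axis=0); m=(lo+hi)/2000
    top=c0+ex*m[0]+ey*m[1]; st_=top-n*.038
    r=M.T@(st_-s['tcp_pos']); print('top',top.round(4),'seat world',st_.round(4),'seat in tool',r.round(4)); return r
E
python3 -c "
from h import *
s=manip.sense(); seat('w11',s)
"
```

```text
top plane n [-0.449 -0.215  0.867] tilt 29.9 dir -154.5 1865 2304 ctr [0.5249 0.3196 0.2612]
ext [[-12.2, -11.9], [12.4, 12.3]] ((-0.05466651916503906, 0.2713642120361328), (25.69540023803711, 27.786392211914062), 1.2031028270721436)
top [0.5249 0.3198 0.2613] seat world [0.542  0.328  0.2283] seat in tool [ 0.0053 -0.0004  0.0196]
```

```bash
python3 - <<'E'
from h import *
snap('top','t12'); d=load('t12'); e=load('top0')
A=[cv2.resize(x['im'][180:250,390:480],(400,311),interpolation=cv2.INTER_CUBIC) for x in (e,d)]
cv2.imwrite('pics/c12.png',np.hstack(A))
for w in (0,-.035):
  for r in [(-75,0,36),(-91,-52.5,60),(-91,52.5,60)]:
    v=R.from_euler('z',-w).apply(np.array(r,float)); u=proj(d,hubpt(*v)); print(w,r,np.round(((u[0]-390)*4.444,(u[1]-180)*4.444)))
E
```

```text
0 (-75, 0, 36) [188. 155.]
0 (-91, -52.5, 60) [315. 240.]
0 (-91, 52.5, 60) [ 63. 179.]
-0.035 (-75, 0, 36) [194. 156.]
-0.035 (-91, -52.5, 60) [324. 237.]
-0.035 (-91, 52.5, 60) [ 69. 185.]
```

View pics/c12.png

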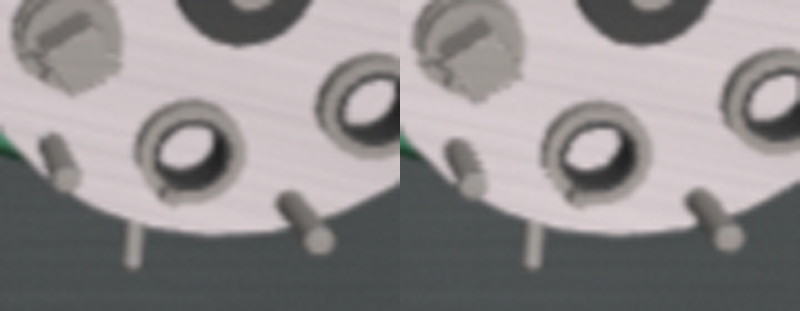

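```bash
python3 -m crank '[[0.018,0,0,0,0.14],[0.018,0,0,0,0.14],[0.018,0,0,0,0.14],[0.018,0,0,0,0.14],[0.018,0,0,0,0.14]]'; python3 -m crank '[[0.018,0,0,0,0.13],[0.018,0,0,0,0],[0.018,0,0,0,0]]'; cat >> h.py <<'E'
AX=RH[:,2]
def tgt(lift,w=-.035,seat_tool=(.0065,0,.019),up=0):
    s,t,M=tool(); v=R.from_euler('z',-w).apply([-75.,0,36+lift]); p=hubpt(*v)
    return go(p-M@np.array(seat_tool)+[0,0,up])
E
python3 -c "
from h import *
st(); print(tgt(45),tgt(25),tgt(0)); s=manip.sense(); snap('wrist','w13'); seat('w13',s)"
```

```text
t: 14.45
tcp_pos: [0.5253, 0.3204, 0.2342]
tool_rot: [0.09, 0.703, -0.092, 0.7]
force: [-0.2, -0.3, -2.5]
finger_gap: 0.252
t: 14.75
tcp_pos: [0.5257, 0.3206, 0.2351]
tool_rot: [0.133, 0.695, -0.134, 0.693]
force: [-0.7, -0.7, -2.1]
finger_gap: 0.248
t 14.75 tcp [0.5257 0.3206 0.2351] F [-0.7 -0.7 -2.1] gap 0.248
z [ 0.929 -0.37  -0.002] y [ 0.37   0.929 -0.002] x [-0.003 -0.001 -1.   ] yawz -21.72 q [ 0.37  0.51  1.45 -0.    1.18 -0.83]
[ 0.0911 -0.4824  0.1501] [ 0.1084 -0.4812  0.1601] [ 0.13   -0.4797  0.1726]
top plane n [-0.46   0.185  0.868] tilt 29.7 dir 158.1 1882 2304 ctr [0.5262 0.3205 0.2613]
ext [[-12.3, -12.1], [12.3, 12.1]] ((0.23241615295410156, 0.08745479583740234), (26.930437088012695, 27.818973541259766), 0.11413416266441345)
top [0.5262 0.3205 0.2613] seat world [0.5437 0.3135 0.2283] seat in tool [0.0068 0.     0.0193]
```

```bash
python3 -m crank '[[0.018,0,-0.0402,0.0125,0],[0.018,0,-0.0402,0.0125,0],[0.018,0,-0.0402,0.0125,0],[0.018,0,-0.0402,0.0125,0],[0.018,0,-0.0402,0.0125,0]]'; python3 -m crank '[[0.018,0,-0.0402,0.0125,0],[0.018,0,-0.0402,0.0125,0],[0.018,0,-0.0402,0.0125,0],[0.018,0,-0.0402,0.0125,0],[0.018,0,-0.0402,0.0125,0]]'; python3 -m crank '[[0.018,0.01,-0.0402,0.0125,0],[0.018,0.02,-0.0402,0.0125,0],[0.018,0.02,0,0,0],[0.018,0.02,0,0,0],[0.018,0.01,0,0,0]]';  python3 -m crank '[[0.018,0,0,0,0],[0.018,0,0,0,0]]'; python3 -c "
from h import *
st(); print(tgt(45),tgt(25),tgt(0)); s=manip.sense(); snap('wrist','w14'); seat('w14',s);snap('side','s14');snap('top','t14')
cv2.imwrite('pics/c14.png',np.hstack([load('w14')['im'][150:400,150:410],cv2.resize(load('s14')['im'][60:180,245:365],(250,250)),cv2.resize(load('t14')['im'][140:260,370:490],(250,250))]))"
```

```text
t: 15.3
tcp_pos: [0.5092, 0.1096, 0.2366]
tool_rot: [0.133, 0.694, -0.133, 0.694]
force: [0.4, -0.6, -2.8]
finger_gap: 0.251
t: 15.8
tcp_pos: [0.4923, -0.1003, 0.2367]
tool_rot: [0.134, 0.694, -0.134, 0.694]
force: [0.0, 0.2, -2.7]
finger_gap: 0.248
t: 16.3
tcp_pos: [0.4848, -0.1826, 0.155]
tool_rot: [0.135, 0.695, -0.134, 0.693]
force: [-0.5, -0.2, -2.5]
finger_gap: 0.245
t: 16.5
tcp_pos: [0.4864, -0.1825, 0.1571]
tool_rot: [0.134, 0.694, -0.134, 0.695]
force: [-0.3, 0.5, -1.5]
finger_gap: 0.251
t 16.5 tcp [ 0.4864 -0.1825  0.1571] F [-0.3  0.5 -1.5] gap 0.251
z [ 0.928 -0.371  0.001] y [ 0.371  0.928 -0.   ] x [ 0.001 -0.    -1.   ] yawz -21.81 q [-0.57  0.49  1.77 -0.    0.88 -1.76]
[ 0.0125 -0.0006  0.0002] [0.0298 0.0006 0.0101] [0.0515 0.0021 0.0225]
top plane n [-0.46   0.179  0.87 ] tilt 29.6 dir 158.7 1875 2304 ctr [ 0.4868 -0.1826  0.1832]
ext [[-12.3, -12.3], [12.4, 12.1]] ((-0.05695533752441406, -0.4261283874511719), (27.797752380371094, 26.245479583740234), 88.12553405761719)
top [ 0.4868 -0.1827  0.1832] seat world [ 0.5043 -0.1895  0.1502] seat in tool [0.0069 0.0002 0.0192]
```

View pics/c14.png

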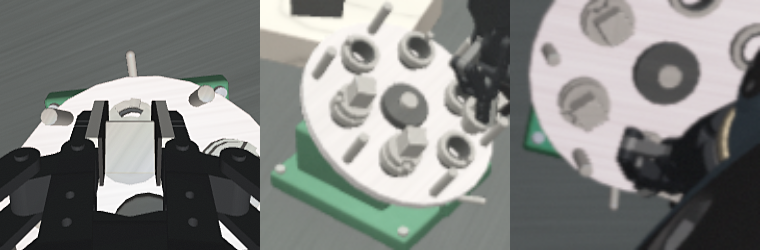

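```bash
python3 -m crank '[[0.018,0.0125,0,0.0002,0],[0.018,0.009,0.0003,0.005,0],[0.018,0.0083,0.0003,0.0049,0],[0.018,0,0,0,0],[0.018,0,0,0,0]]' 25; python3 -c "
from h import *
st(); print(tgt(22),tgt(18),tgt(0));snap('wrist','w15')
cv2.imwrite('pics/c15.png',cv2.resize(load('w15')['im'][180:330,190:370],(720,600)))"
```

```text
t: 17.15
tcp_pos: [0.4957, -0.1858, 0.1268]
tool_rot: [0.134, 0.694, -0.134, 0.694]
force: [-0.4, -0.2, -3.0]
finger_gap: 0.251
t 17.15 tcp [ 0.4957 -0.1858  0.1268] F [-0.4 -0.2 -3. ] gap 0.251
z [ 0.928 -0.372 -0.   ] y [0.372 0.928 0.   ] x [-0.  0. -1.] yawz -21.86 q [-0.57  0.55  1.77 -0.    0.82 -1.76]
[0.002  0.0004 0.0017] [0.0055 0.0006 0.0037] [0.0211 0.0017 0.0127]
```

View pics/c15.png

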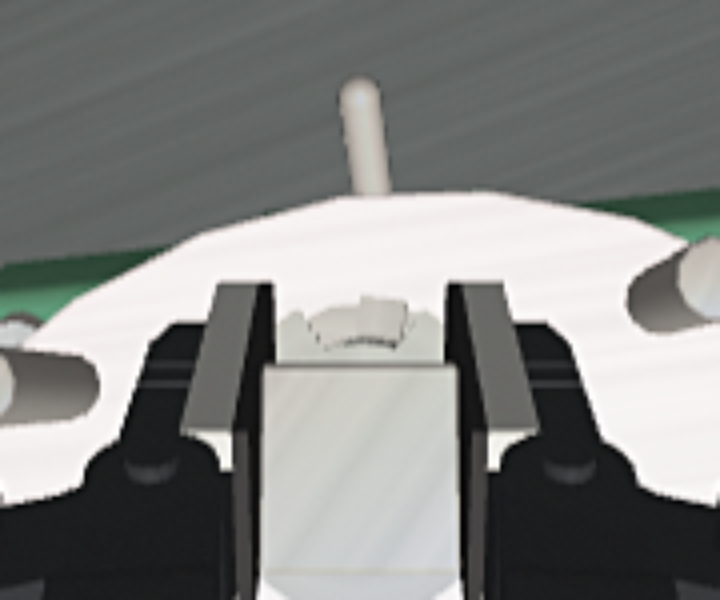

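```bash
python3 -m crank '[[0.018,0.002,0.0004,0.0017,0.05],[0.018,0.0035,-0.0008,0.002,0],[0.018,0,0,0,0],[0.018,0,0,0,0]]' 22; python3 -c "
from h import *
st(); print(tgt(18),tgt(10),tgt(0))"
```

```text
t: 17.6
tcp_pos: [0.4988, -0.1873, 0.1213]
tool_rot: [0.151, 0.691, -0.151, 0.691]
force: [1.6, 1.5, -3.5]
finger_gap: 0.248
t 17.6 tcp [ 0.4988 -0.1873  0.1213] F [ 1.6  1.5 -3.5] gap 0.248
z [ 0.908 -0.418 -0.   ] y [0.418 0.908 0.001] x [ 0.     0.001 -1.   ] yawz -24.71 q [-0.57  0.57  1.76  0.    0.81 -1.71]
[0.     0.0018 0.0003] [0.007  0.0025 0.0042] [0.0156 0.0033 0.0091]
```

```bash
python3 -m crank '[[0.018,0,0.0012,0.0003,0],[0.018,0.0035,0.0007,0.002,0],[0.018,0.0035,0.0004,0.002,0],[0.018,0,0,0,0],[0.018,0,0,0,0]]' 22; python3 -c "
from h import *
st(); print(tgt(10),tgt(0));snap('wrist','w16')
cv2.imwrite('pics/c16.png',cv2.resize(load('w16')['im'][180:330,190:370],(720,600)))"
```

```text
t: 18.1
tcp_pos: [0.5036, -0.1875, 0.1142]
tool_rot: [0.151, 0.691, -0.151, 0.691]
force: [0.6, 1.1, -2.8]
finger_gap: 0.246
t 18.1 tcp [ 0.5036 -0.1875  0.1142] F [ 0.6  1.1 -2.8] gap 0.246
z [ 0.908 -0.418 -0.   ] y [ 0.418  0.908 -0.   ] x [-0.  0. -1.] yawz -24.74 q [-0.56  0.58  1.76 -0.    0.8  -1.7 ]
[-0.0001  0.0006 -0.0002] [0.0085 0.0014 0.0047]
```

View pics/c16.png

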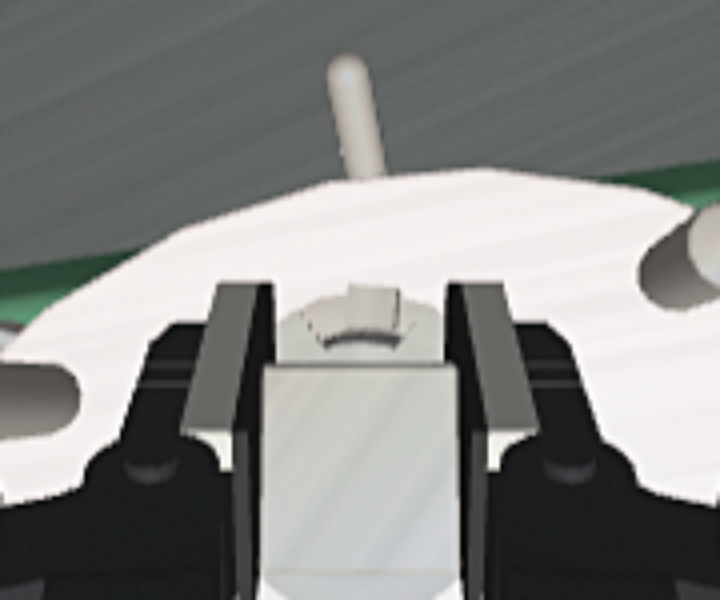

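```bash
python3 -m crank '[[0.018,0.003,0.0007,0.0016,0],[0.018,0.003,0.0004,0.0016,0],[0.018,0.0025,0.0003,0.0015,0],[0.018,0,0,0,0],[0.018,0,0,0,0]]' 22; python3 -c "
from h import *
st(); print(tgt(0));s=manip.sense();snap('wrist','w17');seat('w17',s)
cv2.imwrite('pics/c17.png',cv2.resize(load('w17')['im'][180:330,190:370],(720,600)))"
```

```text
t: 18.65
tcp_pos: [0.5075, -0.1878, 0.1076]
tool_rot: [0.151, 0.691, -0.151, 0.69]
force: [-5.5, 2.0, 12.8]
finger_gap: 0.252
t 18.65 tcp [ 0.5075 -0.1878  0.1076] F [-5.5  2.  12.8] gap 0.252
z [ 0.909 -0.418 -0.002] y [ 0.418  0.909 -0.001] x [-0.002  0.    -1.   ] yawz -24.7 q [-0.56  0.6   1.75 -0.    0.8  -1.7 ]
[0.0019 0.0001 0.001 ]
top plane n [-0.453  0.195  0.87 ] tilt 29.6 dir 156.7 1902 2304 ctr [ 0.5079 -0.1878  0.1338]
ext [[-12.2, -11.7], [12.4, 11.3]] ((0.521331787109375, -0.09084129333496094), (26.421367645263672, 27.752416610717773), 0.029081597924232483)
top [ 0.5079 -0.1881  0.1338] seat world [ 0.5252 -0.1955  0.1008] seat in tool [0.0068 0.0004 0.0192]
```

View pics/c17.png

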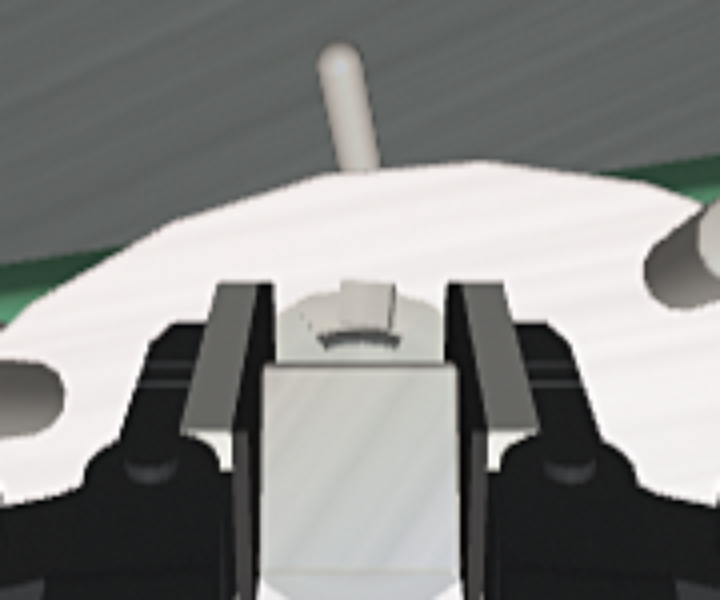

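```bash
python3 -m crank '[[0.036,0,0,0,0],[0.036,0,0,0,0],[0.036,0,0,0,0],[0.036,0,0,0,0]]' 22; python3 -c "
from h import *
st(); s=manip.sense();snap('wrist','w18');seat('w18',s)
cv2.imwrite('pics/c18.png',cv2.resize(load('w18')['im'][180:330,190:370],(720,600)))"
```

```text
t: 19.1
tcp_pos: [0.5086, -0.1881, 0.1058]
tool_rot: [0.151, 0.691, -0.151, 0.691]
force: [-0.2, 1.2, -0.1]
finger_gap: 0.418
t 19.1 tcp [ 0.5086 -0.1881  0.1058] F [-0.2  1.2 -0.1] gap 0.418
z [ 0.908 -0.418  0.   ] y [0.418 0.908 0.   ] x [ 0. -0. -1.] yawz -24.74 q [-0.56  0.6   1.75  0.    0.79 -1.7 ]
top plane n [-0.481  0.141  0.865] tilt 30.1 dir 163.6 1794 2304 ctr [ 0.5073 -0.1886  0.1328]
ext [[-10.7, -12.8], [11.1, 9.1]] ((0.17618274688720703, -1.8559770584106445), (21.908540725708008, 21.92517852783203), 87.14629364013672)
top [ 0.5068 -0.1904  0.1328] seat world [ 0.5251 -0.1958  0.0999] seat in tool [ 0.0058 -0.0001  0.0182]
```

View pics/c18.png

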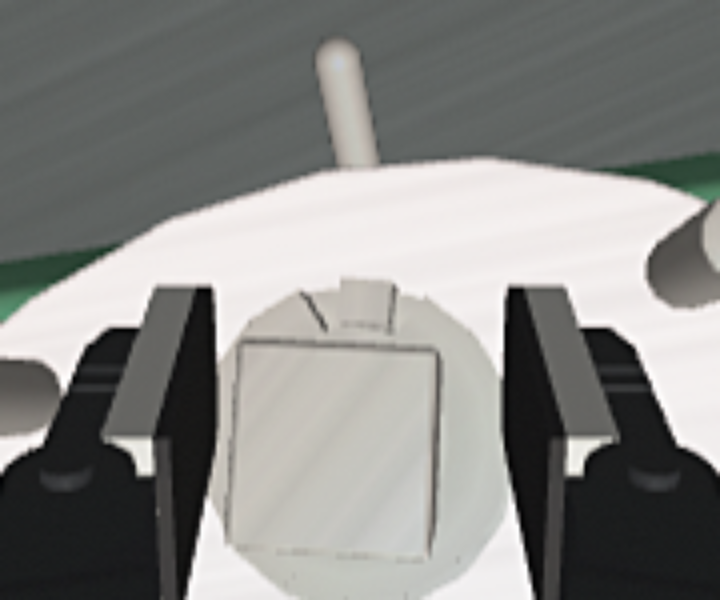

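```bash
python3 -m crank '[[0.038,0,-0.0015,0,0],[0.038,-0.01,0,0,0],[0.038,-0.03,0,0,0],[0.038,-0.04,0,0,0],[0.03,-0.03,0,0,0.0]]' 22; python3 -m crank '[[0.01,0,0,0.01,-0.085],[0.004,0,0,0.01,-0.085],[0.004,0,0,0,0],[0.004,0,0,0,0],[0.004,0,0,0,0]]' 40; python3 -c "
from h import *
st(); s=manip.sense();snap('wrist','w19')
cv2.imwrite('pics/c19.png',cv2.resize(load('w19')['im'][130:280,190:370],(720,600)))
snap('side','s19');snap('top','t19')
d=load('w19')
for w in (0,-.035):
  for r in [(-75,0,36),(-91,-52.5,60),(-91,52.5,60),(-75,0,74)]:
    v=R.from_euler('z',-w).apply(np.array(r,float)); print(w,r,np.round(proj(d,hubpt(*v)),1))
for n in ('w19',):
  P=cloud(load(n))[150:300,180:380].reshape(-1,3); H=(P-HUB)@RH*1000
  for lo,hi in ((71,78),(43,49.5),(9,15)):
    k=(np.hypot(H[:,0]+75,H[:,1])<(26 if lo>20 else 60))&(H[:,2]>lo)&(H[:,2]<hi); print(lo,k.sum(),np.median(H[k],0).round(1),H[k].mean(0).round(1), (H[k].min(0)+H[k].max(0))/2)
for n in ('s19',):
  P=cloud(load(n))[60:180,245:380].reshape(-1,3); H=(P-HUB)@RH*1000
  for lo,hi in ((71,78),(43,49.5),(9,15)):
    k=(np.hypot(H[:,0]+75,H[:,1])<(26 if lo>20 else 60))&(H[:,2]>lo)&(H[:,2]<hi); print(lo,k.sum(),np.median(H[k],0).round(1) if k.sum() else '')
"
```

```text
t: 19.65
tcp_pos: [0.5083, -0.1897, 0.2185]
tool_rot: [0.151, 0.69, -0.152, 0.691]
force: [0.8, 0.0, 0.4]
finger_gap: 0.348
t: 20.15
tcp_pos: [0.5256, -0.1966, 0.2157]
tool_rot: [0.093, 0.701, -0.092, 0.701]
force: [-0.1, -0.4, -0.6]
finger_gap: 0.048
t 20.15 tcp [ 0.5256 -0.1966  0.2157] F [-0.1 -0.4 -0.6] gap 0.048
z [ 0.966 -0.26  -0.001] y [0.26  0.966 0.   ] x [-0.001  0.001 -1.   ] yawz -15.06 q [-0.56  0.46  1.61 -0.    1.07 -1.86]
0 (-75, 0, 36) [283.3 200.5]
0 (-91, -52.5, 60) [218.  173.9]
0 (-91, 52.5, 60) [349.1 173.9]
0 (-75, 0, 74) [283.8 188.2]
-0.035 (-75, 0, 36) [280.2 200.6]
-0.035 (-91, -52.5, 60) [214.  176.2]
-0.035 (-91, 52.5, 60) [345.  171.8]
-0.035 (-75, 0, 74) [280.3 188.3]
71 853 [-74.3  -2.1  74.8] [-74.5  -2.3  74.8] [-74.94887786  -2.41753279  74.21646746]
43 829 [-66.8  -2.   46.9] [-68.8  -2.2  46.8] [-73.24014303  -2.42449997  46.08769877]
9 7469 [-63.2   1.7  12.9] [-66.6  -0.5  12.9] [-7.75398997e+01 -4.26652010e-03  1.20801508e+01]
71 82 [-75.8   0.6  74.7]
43 102 [-76.1   9.   46.3]
9 581 [-76.1   6.4  12.5]
```

View pics/c19.png

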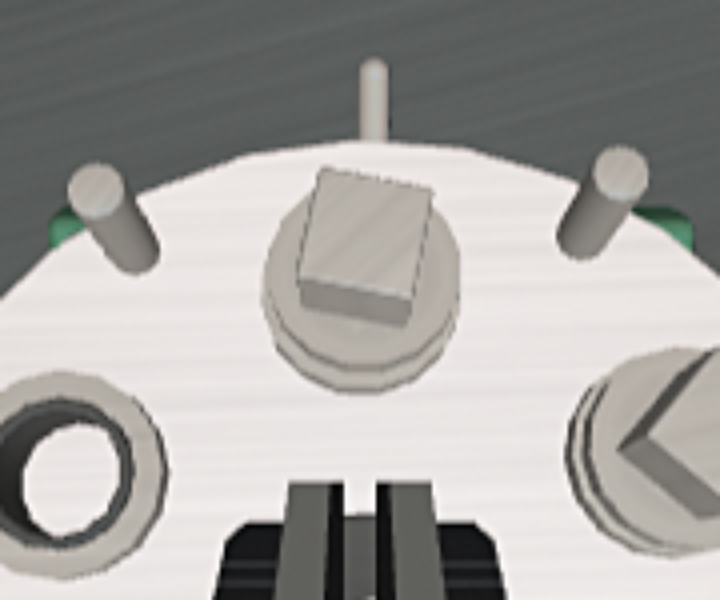

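View pics/s19.png

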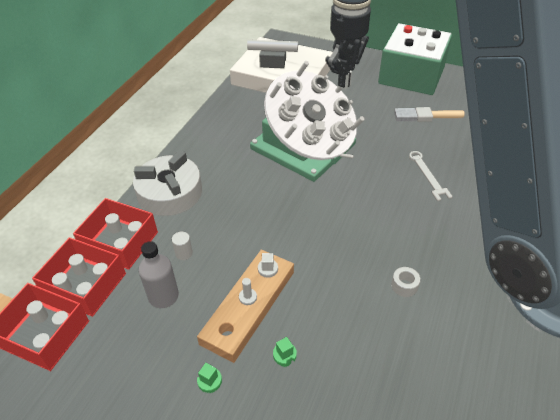

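```bash
cat >> h.py <<'E'
def pegt(deg,gap=0,up=0):
    a=np.radians(deg); return hubpt(-105*np.cos(a)-5,105*np.sin(a)-20.5-gap,54)+[0,0,up]
E
python3 -c "
from h import *
s,t,M=tool(); print(pegt(-32,8,.09),go(pegt(-32,8,.09)))
pr=pegt(-32,8,.09)
for dg,g,u in [(-32,8,0),(-32,2,0),(-25,0,0),(-18,0,0),(-11,0,0),(-4,0,0),(2,0,0),(6,0,0)]:
  p=pegt(dg,g,u); print(dg,(M.T@(p-pr)).round(4)); pr=p
"
```

```text
[ 0.47997236 -0.26820673  0.19524285] [ 0.0205 -0.0809 -0.0257]
-32 [ 0.09   -0.      0.0001]
-32 [ 0.     0.006 -0.   ]
-25 [ 0.0031  0.0133 -0.0053]
-18 [ 0.0024  0.0119 -0.0041]
-11 [ 0.0016  0.0124 -0.0028]
-4 [ 0.0008  0.0127 -0.0015]
2 [ 0.0001  0.011  -0.0002]
6 [-0.0003  0.0073  0.0004]
```

```bash
python3 -m crank '[[0,0.005,-0.04,-0.013,0],[0,0.015,-0.041,-0.0127,0],[0,0.03,0,0,0],[0,0.03,0,0,0],[0,0.02,0,0,0]]' 40; python3 -m crank '[[0,0.005,0,0,0],[0,0,0,0,0],[0,0,0,0,0]]'; python3 -c "
from h import *
st(); s=manip.sense();print(go(pegt(-32,8)),go(pegt(-32,0)));snap('wrist','w20');snap('side','s20')
cv2.imwrite('pics/c20.png',np.hstack([load('w20')['im'][150:420,100:460],cv2.resize(load('s20')['im'][60:180,265:385],(270,270))]))"
```

```text
t: 20.8
tcp_pos: [0.4793, -0.2684, 0.1141]
tool_rot: [0.093, 0.702, -0.092, 0.7]
force: [0.5, 0.9, 0.8]
finger_gap: -0.002
t: 21.1
tcp_pos: [0.4812, -0.269, 0.1118]
tool_rot: [0.092, 0.701, -0.093, 0.702]
force: [0.2, 0.3, 0.8]
finger_gap: 0.002
t 21.1 tcp [ 0.4812 -0.269   0.1118] F [0.2 0.3 0.8] gap 0.002
z [ 0.966 -0.259  0.002] y [ 0.259  0.966 -0.001] x [ 0.001 -0.001 -1.   ] yawz -14.99 q [-0.71  0.6   1.72  0.    0.82 -2.02]
[ 0.0066  0.0004 -0.0014] [ 0.0066  0.0084 -0.0014]
```

View pics/c20.png

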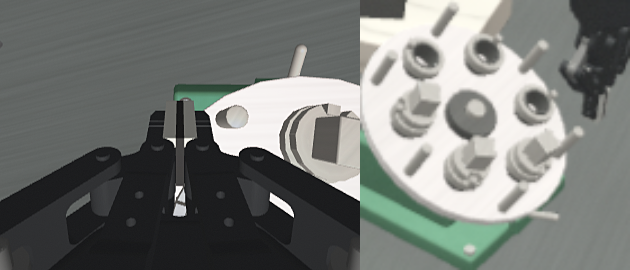

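```bash
python3 -m crank '[[0,0.0065,0,-0.001,0],[0,0,0.006,0,0],[0,0.0031,0.0133,-0.0053,0],[0,0.0024,0.0119,-0.0041,0]]' 40; python3 -c "
from h import *
st(); print(go(pegt(-18,0)))"
```

```text
t: 21.6
tcp_pos: [0.4787, -0.2375, 0.0992]
tool_rot: [0.09, 0.701, -0.093, 0.702]
force: [-3.0, -9.0, -1.9]
finger_gap: -0.002
t 21.6 tcp [ 0.4787 -0.2375  0.0992] F [-3.  -9.  -1.9] gap -0.002
z [ 0.966 -0.257  0.002] y [ 0.257  0.966 -0.005] x [ 0.001 -0.005 -1.   ] yawz -14.9 q [-0.67  0.6   1.78 -0.01  0.76 -1.97]
[-0.0007  0.0019 -0.0002]
```

```bash
python3 -m crank '[[0,0.0016,0.0124,-0.0028,0],[0,0.0008,0.0127,-0.0015,0],[0,0,0.011,0,0]]' 40; python3 -c "
from h import *
st(); print(go(pegt(2,0))); snap('top','t21');snap('wrist','w21')
cv2.imwrite('pics/c21.png',np.hstack([load('w21')['im'][150:420,100:460],cv2.resize(load('t21')['im'][100:245,370:515],(270,270))]))"
```

```text
t: 21.9
tcp_pos: [0.483, -0.2004, 0.0965]
tool_rot: [0.091, 0.701, -0.093, 0.701]
force: [-2.8, -5.9, -0.6]
finger_gap: -0.0
t 21.9 tcp [ 0.483  -0.2004  0.0965] F [-2.8 -5.9 -0.6] gap -0.0
z [ 0.966 -0.257 -0.   ] y [ 0.257  0.966 -0.003] x [-0.001 -0.003 -1.   ] yawz -14.92 q [-0.61  0.6   1.8  -0.    0.74 -1.91]
[-0.0008  0.001   0.0008]
```

View pics/c21.png

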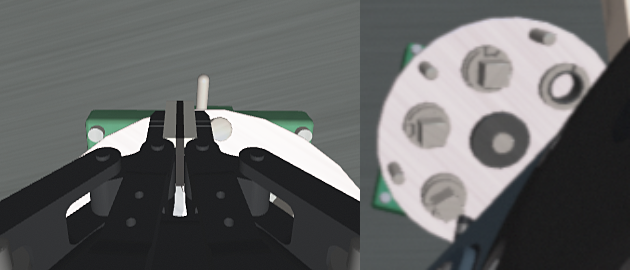

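```bash
python3 -m crank '[[0,-0.0002,0.006,0.0003,0],[0,-0.0003,0.004,0.0004,0],[0,0,0,0,0]]' 40; python3 -c "
from h import *
st(); print(go(pegt(6,0)))
snap('wrist','w22')
cv2.imwrite('pics/c22.png',load('w22')['im'][150:420,100:460])"
```

```text
t: 22.3
tcp_pos: [0.4871, -0.1896, 0.0971]
tool_rot: [0.092, 0.701, -0.092, 0.701]
force: [0.0, 0.4, 0.3]
finger_gap: 0.0
t 22.3 tcp [ 0.4871 -0.1896  0.0971] F [0.  0.4 0.3] gap 0.0
z [ 0.966 -0.258 -0.   ] y [0.258 0.966 0.   ] x [ 0.  0. -1.] yawz -14.97 q [-0.59  0.6   1.8   0.    0.74 -1.9 ]
[-0.0005 -0.0032  0.0001]
```

View pics/c22.png

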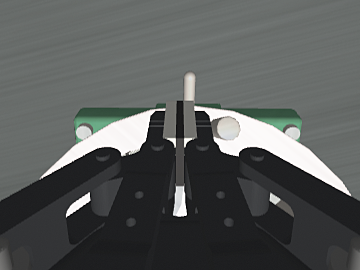

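```bash
python3 -m crank '[[0,0,0,0,0],[0,0,0,0,0],[0,0,0,0,0],[0,0,0,0,0]]' 40; python3 -c "
from h import *
st()
snap('wrist','w23')
cv2.imwrite('pics/c23.png',load('w23')['im'][150:420,100:460])"
```

```text
t: 22.75
tcp_pos: [0.487, -0.1904, 0.097]
tool_rot: [0.092, 0.701, -0.092, 0.701]
force: [0.2, 1.5, -0.3]
finger_gap: -0.001
t 22.75 tcp [ 0.487  -0.1904  0.097 ] F [ 0.2  1.5 -0.3] gap -0.001
z [ 0.966 -0.259 -0.   ] y [0.259 0.966 0.   ] x [-0.  0. -1.] yawz -15.02 q [-0.59  0.6   1.8   0.    0.74 -1.9 ]
```

View pics/c23.png

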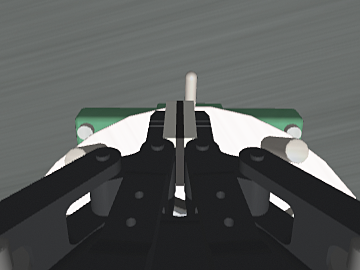

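```bash
python3 -m crank '[[0,-0.01,0,-0.005,0],[0,-0.03,0,0,0],[0,-0.045,0,0,0],[0,-0.045,0,0.01,0],[0,0,0,0.02,0]]' 40; python3 -m crank '[[0,0,0,0,0],[0,0,0,0,0]]'; python3 -c "
from h import *
st();snap('wrist','w24');snap('side','s24')
d=load('w24')
for w in (0,.05,1.047,-.05): 
  for r in [(-91,-52.5,60),(-91,52.5,60)]:
    v=R.from_euler('z',-(w if w<.5 else 0)).apply(np.array(r,float)); print(w,np.round(proj(d,hubpt(*v)),1))
v=R.from_euler('z',-np.pi/3).apply([-75.,0,0])
P=cloud(d).reshape(-1,3); H=(P-HUB)@RH*1000
for lo,hi in ((71,78),(43,49.5),(9,15)):
    k=(np.hypot(H[:,0]-v[0],H[:,1]-v[1])<(26 if lo>20 else 50))&(H[:,2]>lo)&(H[:,2]<hi); print(v[:2],lo,k.sum(),np.median(H[k],0).round(1),(H[k].min(0)+H[k].max(0)).round(1)/2)
"
```

```text
t: 23.3
tcp_pos: [0.5134, -0.1982, 0.2342]
tool_rot: [0.09, 0.697, -0.094, 0.705]
force: [0.5, -0.1, 0.3]
finger_gap: 0.003
t: 23.5
tcp_pos: [0.51, -0.1962, 0.2269]
tool_rot: [0.092, 0.702, -0.092, 0.7]
force: [0.2, 0.2, -0.3]
finger_gap: -0.003
t 23.5 tcp [ 0.51   -0.1962  0.2269] F [ 0.2  0.2 -0.3] gap -0.003
z [ 0.966 -0.259 -0.002] y [0.259 0.966 0.   ] x [-0.002  0.001 -1.   ] yawz -14.99 q [-0.57  0.43  1.63 -0.    1.08 -1.88]
0 [225.8 188.9]
0 [349.4 189. ]
0.05 [231.3 186. ]
0.05 [354.9 192.1]
1.047 [225.8 188.9]
1.047 [349.4 189. ]
-0.05 [220.4 192. ]
-0.05 [343.9 186.2]
[-37.5         64.95190528] 71 840 [-39.   64.   74.6] [-39.15  64.35  73.9 ]
[-37.5         64.95190528] 43 826 [-33.9  56.6  46.7] [-38.95  63.55  46.3 ]
[-37.5         64.95190528] 9 5369 [-31.2  55.4  12.7] [-39.75  64.25  12.5 ]
```

View pics/w24.png

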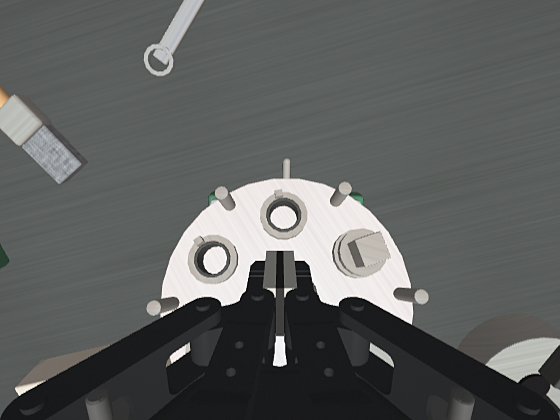

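View pics/s24.png

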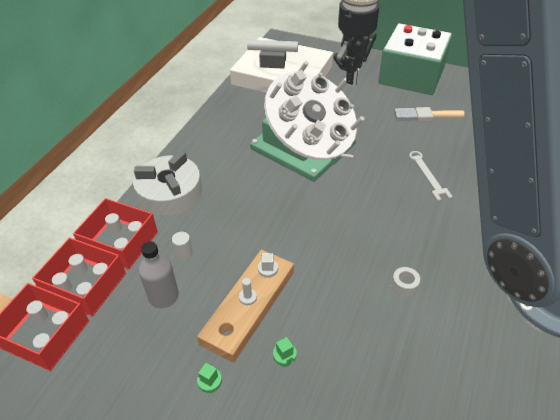

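```bash
python3 -m crank '[[0,0,0,0,0],[0,0,0,0,0],[0,0,0,0,0]]' 40; python3 -c "
from h import *
st();snap('wrist','w25');snap('top','t25')
def pegs(n,pts,w0):
  d=load(n);P=cloud(d).reshape(-1,3); H=(P-HUB)@RH*1000
  out=[]
  for k in range(6):
    a=np.radians(30+60*k); c=np.array([-np.cos(a),np.sin(a)])*105
    m=(np.hypot(H[:,0]-c[0],H[:,1]-c[1])<16)&(H[:,2]>57)&(H[:,2]<64)
    if m.sum()>15:
      q=(H[m].min(0)+H[m].max(0))/2; q2=H[m].mean(0)
      out.append((k,m.sum(),q[:2].round(1),round(np.arctan2(q2[1],-q2[0])-a if k<3 else (np.arctan2(q2[1],-q2[0])-a)%(2*np.pi)-(2*np.pi if (np.arctan2(q2[1],-q2[0])-a)%(2*np.pi)>3 else 0),3)))
  print(n,out)
for n in ['w1','w4','w19','w24','w25','top0','t12','t25','side0','s24']: pegs(n,0,0)
"
```

```text
t: 23.9
tcp_pos: [0.5107, -0.1966, 0.2266]
tool_rot: [0.093, 0.701, -0.092, 0.701]
force: [-1.0, 0.2, 0.8]
finger_gap: 0.002
t 23.9 tcp [ 0.5107 -0.1966  0.2266] F [-1.   0.2  0.8] gap 0.002
z [ 0.966 -0.259 -0.001] y [0.259 0.966 0.   ] x [-0.001  0.001 -1.   ] yawz -15.01 q [-0.57  0.43  1.63 -0.    1.08 -1.88]
w1 [(0, np.int64(154), array([-89.3,  52.1]), np.float64(0.004)), (1, np.int64(196), array([  1.3, 104.3]), np.float64(0.012)), (4, np.int64(203), array([   1.6, -105.1]), np.float64(-0.013)), (5, np.int64(167), array([-89.4, -52.6]), np.float64(-0.009))]
w4 [(0, np.int64(174), array([-91.1,  48.9]), np.float64(-0.034)), (1, np.int64(221), array([ -2.8, 104.4]), np.float64(-0.025)), (4, np.int64(204), array([   4.2, -104.9]), np.float64(-0.042)), (5, np.int64(182), array([-86.9, -55.6]), np.float64(-0.046))]
w19 [(0, np.int64(173), array([-90.8,  48.7]), np.float64(-0.032)), (1, np.int64(222), array([ -2.5, 104.3]), np.float64(-0.024)), (4, np.int64(235), array([   4.7, -104.8]), np.float64(-0.045)), (5, np.int64(180), array([-87.3, -55.6]), np.float64(-0.043))]
w24 [(0, np.
[... 1552 characters left out ...]
at64(-0.054))]
side0 [(0, np.int64(21), array([-90.5,  53.8]), np.float64(0.018)), (1, np.int64(22), array([  0.3, 106.9]), np.float64(0.004)), (2, np.int64(20), array([90.9, 54.5]), np.float64(-0.024)), (3, np.int64(17), array([ 90.7, -51.3]), np.float64(-0.01)), (4, np.int64(19), array([  -0.5, -103.7]), np.float64(-0.003)), (5, np.int64(21), array([-90.4, -52.7]), np.float64(0.01))]
s24 [(0, np.int64(21), array([-92.6,  49.9]), np.float64(-0.02)), (1, np.int64(20), array([ -3.8, 107.2]), np.float64(-0.036)), (2, np.int64(19), array([89. , 57.5]), np.float64(-0.057)), (3, np.int64(17), array([ 93.5, -48. ]), np.float64(-0.048)), (5, np.int64(18), array([-87.9, -54.8]), np.float64(-0.023))]
```

```bash
python3 -c "
from h import *
d=load('w21');P=cloud(d).reshape(-1,3); H=(P-HUB)@RH*1000
m=(abs(np.hypot(H[:,0],H[:,1])-105)<9)&(H[:,2]>57)&(H[:,2]<64)&(abs(H[:,1])<25)&(H[:,0]<0); print(m.sum(),H[m].mean(0),H[m].min(0),H[m].max(0))
for p in ([.483,-.2004,.0965],[.4871,-.1896,.0971]): print((np.array(p)-HUB)@RH*1000)
print(go(pegt(-32.4,6,.03)), go(pegt(-30,0)))
s,t,M=tool(); print(M.T@(pegt(-30,0)-pegt(-32.4,6)))
"
```

```text
419 [-103.97961201    4.46619707   60.88871992] [-112.29710134   -4.68438781   58.92797891] [-98.20198105   9.68186148  63.67225814]
[-111.08226399  -17.86163501   53.74107017]
[-109.77330091   -6.368478     53.67816031]
[ 0.0914 -0.0757 -0.011 ] [ 0.1225 -0.066  -0.013 ]
[ 0.0011421   0.00976135 -0.00197358]
```

```bash
python3 -m crank '[[0,0,-0.0379,-0.0055,0],[0,0.01,-0.0378,-0.0055,0],[0,0.04,0,0,0],[0,0.04,0,0,0],[0,0.02,0,0,0]]' 40; python3 -m crank '[[0,0.009,0,0,0],[0,0,0,0,0],[0,0,0,0,0],[0,0,0,0,0]]'; python3 -c "
from h import *
st();print(go(pegt(-32.4,6)),go(pegt(-30,0)))"
```

```text
t: 24.5
tcp_pos: [0.4792, -0.2664, 0.1142]
tool_rot: [0.094, 0.702, -0.092, 0.7]
force: [-0.9, 0.7, -0.8]
finger_gap: -0.005
t: 24.9
tcp_pos: [0.4819, -0.2677, 0.1095]
tool_rot: [0.092, 0.7, -0.093, 0.702]
force: [-1.0, 0.3, -0.1]
finger_gap: 0.001
t 24.9 tcp [ 0.4819 -0.2677  0.1095] F [-1.   0.3 -0.1] gap 0.001
z [ 0.966 -0.259  0.003] y [ 0.259  0.966 -0.001] x [ 0.002 -0.002 -1.   ] yawz -14.98 q [-0.71  0.6   1.73  0.    0.81 -2.02]
[ 0.004   0.0004 -0.0014] [ 0.0051  0.0101 -0.0034]
```

```bash
python3 -m crank '[[0,0.004,0,-0.0008,0],[0,0,0.004,0,0],[0,0.001,0.003,-0.001,0],[0,0,0.003,-0.001,0],[0,0,0,0,0]]' 40;  python3 -c "
from h import *
st();print(go(pegt(-30,0)))"
```

```text
t: 25.4
tcp_pos: [0.4806, -0.2561, 0.1031]
tool_rot: [0.092, 0.701, -0.092, 0.701]
force: [0.0, -0.3, 0.2]
finger_gap: -0.002
t 25.4 tcp [ 0.4806 -0.2561  0.1031] F [ 0.  -0.3  0.2] gap -0.002
z [ 0.966 -0.258 -0.   ] y [0.258 0.966 0.   ] x [-0.  0. -1.] yawz -14.97 q [-0.69  0.61  1.74 -0.    0.79 -2.  ]
[-0.0012 -0.0007  0.0008]
```

```bash
python3 -c "
from h import *
snap('wrist','w26')
d=load('w26');P=cloud(d).reshape(-1,3); H=(P-HUB)@RH*1000
m=(np.hypot(H[:,0]+89,H[:,1]+55)<14)&(H[:,2]>57)&(H[:,2]<64)&(H[:,1]>-66); q=H[m].mean(0); print(m.sum(),q,np.arctan2(q[1],-q[0])+np.pi/6,H[m].min(0),H[m].max(0))
cv2.imwrite('pics/c26.png',d['im'][150:420,100:460])"
```

```text
382 [-89.56795545 -53.1152274   61.02484391] -0.011669577459694214 [-98.11047999 -64.87689109  58.25979441] [-83.62569594 -48.2936474   63.87461996]
```

View pics/c26.png

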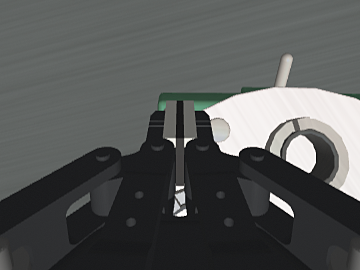

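```bash
python3 -m crank '[[0,0,-0.005,0,0],[0,-0.01,-0.005,0,0],[0,-0.04,0,0,0],[0,-0.04,0.02,0,0],[0,-0.03,0.05,0.01,0]]' 40; python3 -m crank '[[0,0,0,0.0,0],[0,0,0,0,0],[0,0,0,0,0],[0,0,0,0,0]]'; python3 -c "
from h import *
st();s=manip.sense();snap('wrist','w27');snap('top','t27')
d=load('w27');P=cloud(d).reshape(-1,3); H=(P-HUB)@RH*1000
for k in (0,1,4,5):
    a=np.radians(30+60*k); c=np.array([-np.cos(a),np.sin(a)])*105
    m=(np.hypot(H[:,0]-c[0],H[:,1]-c[1])<16)&(H[:,2]>57)&(H[:,2]<64)
    if m.sum(): q=H[m].mean(0); print(k,m.sum(),round((np.arctan2(q[1],-q[0])-a+np.pi)%(2*np.pi)-np.pi,3))
v=R.from_euler('z',-np.pi/3).apply([-75.,0,0])
for lo,hi in ((71,78),(43,49.5),(9,15)):
    k=(np.hypot(H[:,0]-v[0],H[:,1]-v[1])<(26 if lo>20 else 50))&(H[:,2]>lo)&(H[:,2]<hi); print(v[:2],lo,k.sum(),np.median(H[k],0).round(1))
cv2.imwrite('pics/c27.png',np.hstack([d['im'][100:350,140:440],cv2.resize(load('t27')['im'][100:320,130:520],(443,250))]))"
```

```text
t: 25.95
tcp_pos: [0.5031, -0.2114, 0.2219]
tool_rot: [0.093, 0.699, -0.095, 0.702]
force: [0.8, 0.1, 0.7]
finger_gap: -0.002
t: 26.35
tcp_pos: [0.5016, -0.209, 0.2174]
tool_rot: [0.093, 0.702, -0.092, 0.7]
force: [-0.5, -0.8, -0.9]
finger_gap: -0.001
t 26.35 tcp [ 0.5016 -0.209   0.2174] F [-0.5 -0.8 -0.9] gap -0.001
z [ 0.966 -0.26  -0.002] y [0.26  0.966 0.001] x [-0.002  0.001 -1.   ] yawz -15.08 q [-0.6   0.44  1.65 -0.    1.06 -1.91]
0 166 -0.017
1 216 -0.009
4 35 0.008
5 167 -0.027
[-37.5         64.95190528] 71 912 [-37.7  64.6  74.6]
[-37.5         64.95190528] 43 890 [-35.2  56.8  46.7]
[-37.5         64.95190528] 9 5166 [-37.2  54.9  12.7]
```

View pics/c27.png

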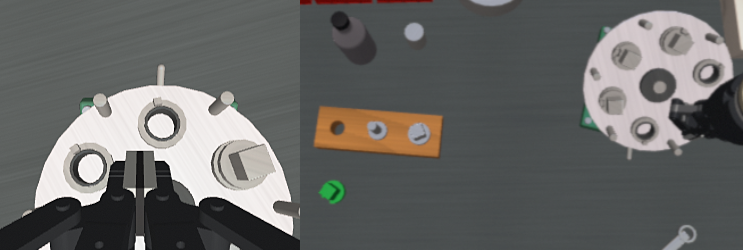

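```bash
python3 -c "
from station import manip
print(manip.sign_off())"
```

```text
the job is handed in; nothing more can be done
None
```

I loaded the notched blank into the pocket at the pointer and turned the wheel one click clockwise. I handed the job in at about 26 s of the 64 s, with the arm clear of everything. The plain piece and the arbor are still standing in the block, and I didn't touch the green look-alikes.

**How it was done:** The tool can only point straight down. I pivoted the blank 30° in the grip against the edge of its own hole so it matched the wheel's slope.

**Seating:** Before the turn I saw the dog inside the notch. After the turn, the blank's top measured about 74 mm above the hub and its flange top about 46 mm, once corrected for a depth offset of about 0.8 mm. Both match fully home.

**Wheel:** The next empty pocket is at the pointer. The last pictures put the wheel about 0.02 rad short of the click, within the 0.05 allowed.

**What went wrong or needed correcting:**
- **Dog not centred by pinching:** I first tried to centre the dog by pinching it with the fingers. This mostly turned the wheel instead, to about -0.035 rad, still in its starting click. I then turned the blank to meet the dog.
- **Wheel stopped short:** After the click the wheel rested about 0.04 rad short. I nudged a peg forward a few millimetres, which brought it to the final 0.02.

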